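Close up the cellar tasting bar

ROBOT

A 6-joint arm with a two-finger parallel gripper is mounted at the origin on the work surface. World frame = base frame: x ahead of the robot, y to its left, z up, the work surface at z = 0. Lengths are in m, angles in degrees, forces in N, time in s.
With the tool pointing down it reaches from about 0.275 to 0.825 m from the base axis. Payload 5.2 kg.
Tool frame: the origin (TCP) lies at the very end of the fingers, on their centre line; the grasp point (between the pads) lies grip_point_offset behind it (grip_point_offset is the distance from the TCP to the grasp point, in m); z points along the fingers, y is the line along which they close (so a half turn about z gives the same grasp; the last joint's range is limited). The gripper opens to 93 mm and grips with 3 to 60 N. Pads are 15 mm wide; open, the fingers measure 128 mm over their backs; the gripper's body (75 mm by 188 mm) begins 65 mm behind the grasp point.
Start: joints at [-84.614, 14.817, 87.949, -0, 77.235, -11.62], TCP at [0.161, -0.526, 0.219] pointing down, gripper open.
Joint ranges: [-179.93, 179.93], [-52.35, 119.4], [10.71, 147.94], [-69.91, 249.91], [12.55, 155.21], [-178.61, 178.61]. Speed limits (degrees/s): [147.25, 147.25, 180, 180, 180, 180].

INTERFACE

Orientations are given as [roll, pitch, yaw] about the fixed x, y, z axes, in that order (R = Rz(yaw) Ry(pitch) Rx(roll)).
In Python, from station import * gives the robot as it stands. The module is installed in compiled form; this text tells all that it offers.
- The arm moves only by the shell command python3 -m creep 'ROWS' [FORCE]. ROWS is a JSON object of lists of equal length, an entry for each row: "claw": the finger opening in m, from 0 to 0.093; "travel": the shift along the tool's x, y, z in m, a list of three; "roll": the turn about the tool's z in rad. In form: {"claw": [claw, ...], "travel": [[x, y, z], ...], "roll": [roll, ...]}. A call has 1 to 8 rows; each row is the pose to reach, as a shift and turn from the pose commanded when the call began, along the tool's axes at that moment; what a row does not reach only later rows make up. A row lasts 1/10 s, in which the tool goes at most 50 mm and 8.59 degrees, less where a joint would pass 70% of its speed; a pose out of reach is approached as far as the arm can. A call with a gripper value outside its range is refused whole. The fingers move at their own pace and stop on an object; FORCE is the grip in N (left out, the last holds). Time passes only in rows, so rows that repeat a pose let the fingers close. It gives the time, the measured TCP pose, the force, the opening and the grip force at its end, in the units of the state.
- read_state(): the state, without advancing time (a new reading comes with each control period).
- read_camera(name): name is "scene" or "top" or "wrist"; returns a dict with "color" (400x640x3 uint8, red, green, blue), "intrinsics" (3x3 intrinsics, pixels), "origin" and "rotation" of the camera in the world. Camera axes: x right, y down, z forward; pixel columns grow to the right and rows downward; lengths in m; the calibration is good to about 2 mm. A picture is of the moment at which its call begins. There is no depth.
- finish_job(): hands the job in; it is judged then, once.
The state is a dict: "clock": time; "joints": joint angles; "dq": joint speeds; "tau": joint torques, N m; "ee_pos": TCP position; "tcp_rot": TCP orientation; "ft_force": force on the tool from outside, world axes, zero at the start; "moment": the same for the moment, N m; "grip_width": opening from 0.0 (shut) to 1.0 (fully open); "grasp_force": force on a finger pad.
Only numpy, scipy, OpenCV 4.12 (cv2) and the standard library are available. Lean on these libraries where they do the work, as an engineer would, in place of code of your own. Each camera call takes 0.05 s, during which the arm holds its last target. There are 200 camera calls.

TASK

Close up the tasting bar for the night: take the lid off the deep cheese box and lay it flat on the bar, lower every waxed cheese gently into the box (never drop it in or press it down) and put the lid back squarely so that it is fully down. Stand every toppled sample bottle up again on the floor of the tray's lane, between the rails, in row with the bottles that still stand. Do not knock over or push aside the standing bottles, the glasses or the other things on the bar.

Things in the scene. Friction and masses are not known exactly. Their poses are not given: they have to be found in the camera images.
- cheese_box: deep open pine box with dark steel corner straps, fixed to the bar (it may be turned a little): outside 156 (x) x 228 (y) x 88 mm high, walls and floor 8 mm, so inside 140 x 212 x 80 mm deep. Origin: centre of its underside, on the bar (z = 0); z up
- lid: pine lift-off lid, about 0.4 kg, on the box at the start: plate 164 (x) x 236 (y) x 12 mm with a plug 126 x 198 x 8 mm under it that drops inside the walls with 7 mm play all round. Origin: centre of the plug's underside, z up; 80 mm above the box's origin when fully on, 0 when lying on the bar. Bare bar to lay it on: straight ahead of the robot, between box and cheeses
- lid_grip (a point): middle of the lid's dark steel bar handle, 44 mm above the lid's origin; axes as the lid's. The bar is 14 mm wide (x), 110 mm long (y), 14 mm high; 17 mm of free air below it down to the plate, except at its two posts, 48 mm either side of the middle
- tray: dark oak bottle tray fixed to the bar, may be turned a little: board 110 (x) x 450 (y) x 16 mm thick with two rails, 10 mm wide and 12 mm high, along its y, centred 36 mm either side of its middle line: between them a lane 62 mm wide, in which the bottles stand in one row. Origin: centre of its underside, on the bar; lane floor 16 mm, rail tops 28 mm above it
- cheese1: round cheese in yellow wax, paper dot on top, 54 mm across, 48 mm high, domed top, flat foot 41 mm across on which it stands (it slides rather than rolls), 0.06 to 0.13 kg. Origin: on its axis at its widest, 22 mm above its foot. Starts on the bar on the robot's right; may be absent; may get nudged some cm
- cheese2: round cheese in yellow wax, paper dot on top, 54 mm across, 48 mm high, domed top, flat foot 41 mm across on which it stands (it slides rather than rolls), 0.06 to 0.13 kg. Origin: on its axis at its widest, 22 mm above its foot. Starts on the bar on the robot's right; may be absent; may get nudged some cm
- cheese3: round cheese in dark red wax, paper dot on top, 54 mm across, 48 mm high, domed top, flat foot 41 mm across on which it stands (it slides rather than rolls), 0.06 to 0.13 kg. Origin: on its axis at its widest, 22 mm above its foot. Starts on the bar on the robot's right; may be absent; may get nudged some cm
- cheese4: round cheese in dark red wax, paper dot on top, 54 mm across, 48 mm high, domed top, flat foot 41 mm across on which it stands (it slides rather than rolls), 0.06 to 0.13 kg. Origin: on its axis at its widest, 22 mm above its foot. Starts on the bar on the robot's right; may be absent; may get nudged some cm
- bottle1: dark green sample bottle, cream label, dark red cap, 140 mm high, about 0.24 kg: body 46 mm across up to 88 mm, neck 25 mm across from 106 mm to the top. Origin: centre of the base; z runs from base to cap. At first toppled: lies across both rails, neck sticking out towards the robot, a standing bottle some 95 mm to each side. May be absent
- bottle2: dark green sample bottle, cream label, dark red cap, 140 mm high, about 0.24 kg: body 46 mm across up to 88 mm, neck 25 mm across from 106 mm to the top. Origin: centre of the base; z runs from base to cap. At first toppled: lies across both rails, neck sticking out towards the robot, a standing bottle some 95 mm to each side. May be absent
- stand1: dark green sample bottle, cream label, dark red cap, 140 mm high, about 0.24 kg: body 46 mm across up to 88 mm, neck 25 mm across from 106 mm to the top. Origin: centre of the base; z runs from base to cap. Bystander: stands in the lane of the tray
- stand2: dark green sample bottle, cream label, dark red cap, 140 mm high, about 0.24 kg: body 46 mm across up to 88 mm, neck 25 mm across from 106 mm to the top. Origin: centre of the base; z runs from base to cap. Bystander: stands in the lane of the tray
- stand3: dark green sample bottle, cream label, dark red cap, 140 mm high, about 0.24 kg: body 46 mm across up to 88 mm, neck 25 mm across from 106 mm to the top. Origin: centre of the base; z runs from base to cap. Bystander: stands in the lane of the tray
- glass1: empty stemmed tasting glass, 160 mm high, foot 68 mm and bowl 72 mm across, bystander. Origin: centre of the foot
- glass2: empty stemmed tasting glass, 160 mm high, foot 68 mm and bowl 72 mm across, bystander. Origin: centre of the foot
- corkscrew: waiter's corkscrew lying on the bar, 110 x 70 x 14 mm, bystander
- stopper: cork stopper with a wooden top, 30 mm across, 40 mm high, standing on its cork, bystander
- knife: cheese knife lying on the bar, 190 x 24 x 12 mm, bystander
Mind the look-alikes: they are no part of the job. What is shaped like the bottle2 but orange is not meant.

How it is judged (in metres and radians):
On the way, in this order (a step that is already met when the one before it is completed fails the run):
1. the lid is off the cheese box and lies flat on the bar (horizontal distance between lid and cheese_box above 0.15 m and height (world z) of lid below 0.02 m and angle between lid's own z axis and vertical below 0.1 rad and linear speed of lid below 0.03 m/s), for 0.2 s.
2. all the cheeses are in the open box (x of cheese1 in the frame of cheese_box between -0.07 and 0.07 m and y of cheese1 in the frame of cheese_box between -0.106 and 0.106 m and z of each of cheese1, cheese2, cheese3, cheese4 in the frame of cheese_box below 0.055 m and linear speed of each of cheese1, cheese2, cheese3, cheese4 below 0.03 m/s and x of cheese2 in the frame of cheese_box between -0.07 and 0.07 m and y of cheese2 in the frame of cheese_box between -0.106 and 0.106 m and x of cheese3 in the frame of cheese_box between -0.07 and 0.07 m and y of cheese3 in the frame of cheese_box between -0.106 and 0.106 m and x of cheese4 in the frame of cheese_box between -0.07 and 0.07 m and y of cheese4 in the frame of cheese_box between -0.106 and 0.106 m and horizontal distance between lid and cheese_box above 0.1 m), for 0.2 s.
At the end, for the whole second after the job is handed in: Cheeses on the box's floor; lid fully down (within 11 mm of centred, 0.15 rad of square, 0.05 rad of level); every bottle upright in the lane (within 0.1 rad, base on the lane's floor, within 14 mm of its middle line and 215 mm of the tray's middle); all at rest (x of cheese1 in the frame of cheese_box between -0.07 and 0.07 m and y of cheese1 in the frame of cheese_box between -0.106 and 0.106 m and z of each of cheese1, cheese2, cheese3, cheese4 in the frame of cheese_box below 0.055 m and linear speed of each of cheese1, cheese2, cheese3, cheese4, lid, bottle1, bottle2, stand1, stand2, stand3 below 0.03 m/s and x of cheese2 in the frame of cheese_box between -0.07 and 0.07 m and y of cheese2 in the frame of cheese_box between -0.106 and 0.106 m and x of cheese3 in the frame of cheese_box between -0.07 and 0.07 m and y of cheese3 in the frame of cheese_box between -0.106 and 0.106 m and x of cheese4 in the frame of cheese_box between -0.07 and 0.07 m and y of cheese4 in the frame of cheese_box between -0.106 and 0.106 m and x of lid in the frame of cheese_box between -0.011 and 0.011 m and y of lid in the frame of cheese_box between -0.011 and 0.011 m and z of lid in the frame of cheese_box below 0.084 m and angle between lid's own z axis and vertical below 0.05 rad and angle between the x axis of lid and the x axis of cheese_box, either way round below 0.15 rad and angle between each of bottle1, bottle2, stand1, stand2, stand3's own z axis and vertical below 0.1 rad and z of each of bottle1, bottle2, stand1, stand2, stand3 in the frame of tray below 0.022 m and x of bottle1 in the frame of tray between -0.014 and 0.014 m and y of bottle1 in the frame of tray between -0.215 and 0.215 m and x of bottle2 in the frame of tray between -0.014 and 0.014 m and y of bottle2 in the frame of tray between -0.215 and 0.215 m and x of stand1 in the frame of tray between -0.014 and 0.014 m and y of stand1 in the frame of tray between -0.215 and 0.215 m and x of stand2 in the frame of tray between -0.014 and 0.014 m and y of stand2 in the frame of tray between -0.215 and 0.215 m and x of stand3 in the frame of tray between -0.014 and 0.014 m and y of stand3 in the frame of tray between -0.215 and 0.215 m); the robot touches nothing.
It fails at once if a cheese is dropped: it falls or is thrust down inside the box, still off its floor, at over 0.4 m/s ((x of cheese1 in the frame of cheese_box between -0.07 and 0.07 m and y of cheese1 in the frame of cheese_box between -0.106 and 0.106 m and z of cheese1 in the frame of cheese_box between 0.042 and 0.096 m and linear speed of cheese1 above 0.4 m/s) or (x of cheese2 in the frame of cheese_box between -0.07 and 0.07 m and y of cheese2 in the frame of cheese_box between -0.106 and 0.106 m and z of cheese2 in the frame of cheese_box between 0.042 and 0.096 m and linear speed of cheese2 above 0.4 m/s) or (x of cheese3 in the frame of cheese_box between -0.07 and 0.07 m and y of cheese3 in the frame of cheese_box between -0.106 and 0.106 m and z of cheese3 in the frame of cheese_box between 0.042 and 0.096 m and linear speed of cheese3 above 0.4 m/s) or (x of cheese4 in the frame of cheese_box between -0.07 and 0.07 m and y of cheese4 in the frame of cheese_box between -0.106 and 0.106 m and z of cheese4 in the frame of cheese_box between 0.042 and 0.096 m and linear speed of cheese4 above 0.4 m/s)).
It fails at once if a cheese is pressed against the cheese box with more than 25 N (contact force between any of cheese1, cheese2, cheese3, cheese4 and cheese_box above 25 N).
It fails at once if a standing bottle or a glass is knocked over (angle between any of stand1, stand2, stand3, glass1, glass2's own z axis and vertical above 0.5 rad).
It fails at once if a standing bottle is shifted more than 4 cm, or a glass, the corkscrew, the stopper or the knife more than 4 cm (distance of any of stand1, stand2, stand3, glass1, glass2, corkscrew, stopper, knife from where it was at the start of the episode above 0.04 m).
Of cheese1, cheese2, cheese3, cheese4 only 3 to 4 are there at a start; the rules pass over those that are not, and their reading is None.
Of bottle1, bottle2 only 1 to 2 are there at a start; the rules pass over those that are not, and their reading is None.
At some moment in a run one of cheese1, cheese2, cheese3, cheese4 may be knocked a few centimetres aside while the robot is not near it.
It also fails if it takes over 210 s, if anything falls off the work surface, if the arm or the gripper's body presses on something with over 40 N, if the wrist force passes 120 N, or if a joint passes its speed limit or range.

## Working session

There is one attempt and no reset: what is moved stays moved. The work goes in short steps, Python scripts to look and compute and a shell command to move; the robot and the scene stay as the last step left them, time stands still between calls to the robot, and variables do not carry over. Pictures are saved under pics/ and viewed, at most 14 in all, crops included, and the job is handed in when it is done.

```bash
mkdir -p pics; ls; python3 - <<'E'
from station import *
import cv2
s=read_state();print(s)
for n in("top","scene"):
    c=read_camera(n);cv2.imwrite(f"pics/{n}0.png",c["color"][...,::-1]);print(n,c["intrinsics"],c["origin"],c["rotation"])
E
```

```text
pics
{'clock': 0.0, 'joints': array([-8.46136867e+01,  1.48585688e+01,  8.80098158e+01,  1.39275109e-03,
        7.72339941e+01, -1.16189658e+01]), 'dq': array([-0.07710023, -0.0049761 ,  0.05574917,  0.03158075, -0.0103436 ,
        0.03606306]), 'tau': array([ 3.67584735e-04, -4.37305820e+01, -2.83998960e+01,  7.18266657e-02,
        4.11225948e-02, -1.54809986e-04]), 'ee_pos': array([ 0.16083851, -0.52540066,  0.21783303]), 'tcp_rot': array([-1.79899993e+02, -2.19492105e-02,  1.70049511e+01]), 'ft_force': array([-0.10058698, -0.32318602,  0.06665895]), 'moment': array([-0.02861769,  0.00796915, -0.01433482]), 'grasp_force': 0.0, 'grip_width': 1.0024111316987765}
top [[494.13725909   0.         323.75666025]
 [  0.         494.13725909 196.60070406]
 [  0.           0.           1.        ]] [ 0.37593565 -0.07942268  1.49718241] [-176.95617107    1.10405403  -91.63688893]
scene [[437.21411806   0.         319.0155795 ]
 [  0.         437.21411806 201.61572536]
 [  0.           0.           1.        ]] [ 1.15058636 -0.54091062  0.98757874] [-137.84147191    0.73551924   54.9487197 ]
```

View pics/top0.png

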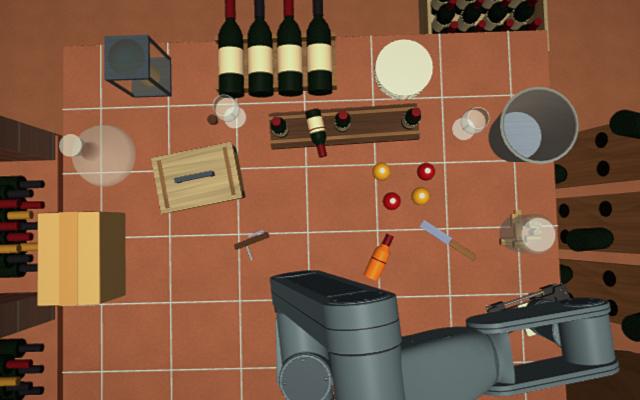

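View pics/scene0.png

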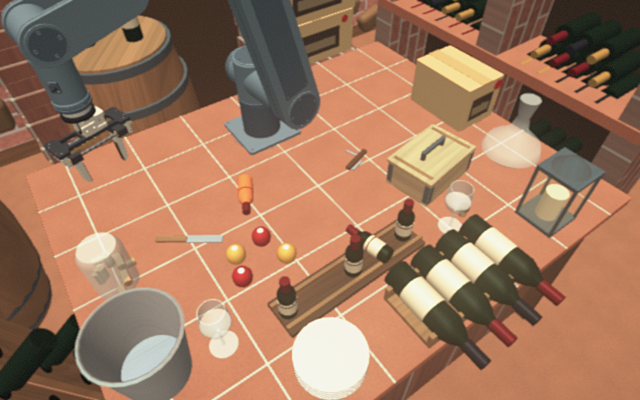

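The top view shows the lidded box with its handle at (194,177), cheeses at (382,171), (426,171), (392,201) and (421,196), and the tray from (270,130) to (420,118). One green bottle lies toppled at (317,132). Standing bottles are at (279,124), (343,120) and (412,118). The orange look-alike is at (380,258).

```bash
cat > h.py <<'E'
from station import *
import cv2, numpy as np
from scipy.spatial.transform import Rotation as Ro
class Cam:
    def __init__(s,n,save=None):
        c=read_camera(n); s.im=c["color"]; s.K=np.array(c["intrinsics"]); s.o=np.array(c["origin"])
        s.R=Ro.from_euler("xyz",c["rotation"],degrees=True).as_matrix()
        s.hsv=cv2.cvtColor(s.im,cv2.COLOR_RGB2HSV)
        if save: cv2.imwrite(save,s.im[...,::-1])
    def pt(s,uv,z):
        uv=np.atleast_2d(uv); d=np.c_[uv,np.ones(len(uv))]@np.linalg.inv(s.K).T@s.R.T
        return s.o+d*((z-s.o[2])/d[:,2])[:,None]
    def px(s,p):
        q=(np.atleast_2d(p)-s.o)@s.R@s.K.T; return q[:,:2]/q[:,2:]
    def blobs(s,lo,hi,amin,box=None,k=0):
        m=cv2.inRange(s.hsv,np.array(lo),np.array(hi))
        if box: b=np.zeros_like(m); x0,y0,x1,y1=box; b[y0:y1,x0:x1]=m[y0:y1,x0:x1]; m=b
        if k: m=cv2.morphologyEx(m,cv2.MORPH_CLOSE,np.ones((k,k)))
        cs,_=cv2.findContours(m,cv2.RETR_EXTERNAL,cv2.CHAIN_APPROX_NONE)
        return sorted([c for c in cs if cv2.contourArea(c)>amin],key=cv2.contourArea,reverse=True)
def cen(c): m=cv2.moments(c); return np.array([m["m10"]/m["m00"],m["m01"]/m["m00"]])
E
python3 - <<'E'
from h import *
np.set_printoptions(precision=4,suppress=True)
t=Cam("top")
for u,v in[(194,177),(198,157),(170,160),(382,171),(426,171),(392,201),(300,140),(335,115),(385,125),(230,200),(317,115),(321,150),(316,130),(412,118),(393,200)]: print((u,v),t.hsv[v,u],end=";")
big=cv2.resize(np.hstack([t.im[85:225,140:440]]),None,fx=2.6,fy=2.6,interpolation=cv2.INTER_CUBIC);cv2.imwrite("pics/z.png",big[...,::-1])
E
```

```text
(194, 177) [106  64  92];(198, 157) [ 20  99 185];(170, 160) [ 20 101 169];(382, 171) [ 74  20 220];(426, 171) [ 67  24 230];(392, 201) [ 65  23 226];(300, 140) [ 15 141 136];(335, 115) [ 16 147  80];(385, 125) [ 12 143  82];(230, 200) [ 16 137 117];(317, 115) [34 91 45];(321, 150) [179 195 124];(316, 130) [ 35  61 248];(412, 118) [ 13 153  20];(393, 200) [ 65  22 225];
```

View pics/z.png

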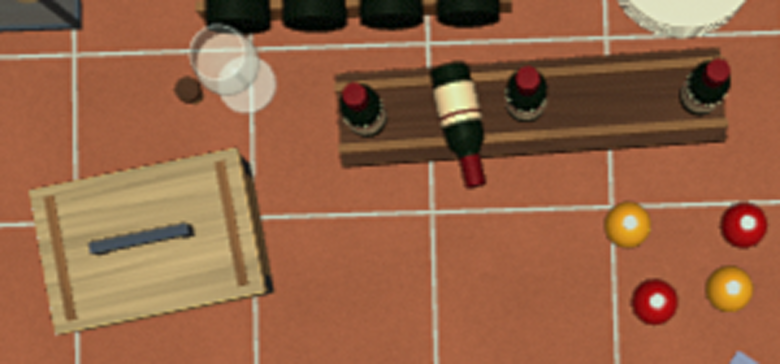

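Zoomed, it shows the lid with its handle bar, its right edge partly in view. Caps, cheeses with white dots and the toppled bottle's red cap at (472,170 zoomed) are clear.

```bash
python3 - <<'E'
from h import *
np.set_printoptions(precision=4,suppress=True)
t=Cam("top"); s=Cam("scene")
# lid
for c in t.blobs((14,60,95),(26,150,255),1500,(140,130,250,220),5):
    r=cv2.minAreaRect(c);b=cv2.boxPoints(r);P=t.pt(b,.1)[:,:2];print("lid",t.pt(r[0],.1)[0,:2],P.tolist(),np.linalg.norm(P[1]-P[0]),np.linalg.norm(P[2]-P[1]),[np.degrees(np.arctan2(*(P[i+1]-P[i])[::-1])) for i in(0,1)])
for c in t.blobs((95,30,40),(120,150,140),60,(165,160,225,195)):
    r=cv2.minAreaRect(c);P=t.pt(cv2.boxPoints(r),.129)[:,:2];print("handle",t.pt(r[0],.129)[0,:2],[(np.linalg.norm(P[i+1]-P[i]),np.degrees(np.arctan2(*(P[i+1]-P[i])[::-1]))) for i in(0,1)])
for n,cam,box in(("top",t,(360,155,445,215)),("scene",s,(215,220,305,295))):
  for nm,lo,hi in(("yel",(18,120,120),(28,255,255)),("red",(170,150,80),(180,255,255)),("red0",(0,230,80),(4,255,255)),("dot",(35,5,190),(100,60,255))):
    for c in cam.blobs(lo,hi,8,box): print(n,nm,cv2.contourArea(c),cam.pt(cv2.minEnclosingCircle(c)[0],.048 if nm=="dot" else .026)[0,:2])
for c in t.blobs((8,100,55),(20,190,160),2,(262,98,428,156),9): 
  if cv2.contourArea(c)>1500:
    r=cv2.minAreaRect(c);P=t.pt(cv2.boxPoints(r),.02)[:,:2];print("tray",t.pt(r[0],.02)[0,:2],[(np.linalg.norm(P[i+1]-P[i]),np.degrees(np.arctan2(*(P[i+1]-P[i])[::-1]))) for i in(0,1)])
for c in t.blobs((165,120,60),(180,255,255),15,(262,98,428,162)): print("cap",cv2.contourArea(c),cen(c),t.pt(cen(c),.156)[0,:2],t.pt(cen(c),.04)[0,:2], cv2.minAreaRect(c))
for c in t.blobs((25,20,180),(45,90,255),40,(290,105,340,150)): print("label",cen(c),t.pt(cen(c),.067)[0,:2])
for c in t.blobs((0,0,0),(180,255,60),60,(300,100,335,150)): print("dark",cen(c),cv2.minAreaRect(c))
E
```

```text
lid [0.5225 0.2993] [[0.5847787484279868, 0.46003566658186157], [0.6518535342154839, 0.1888663787730232], [0.4607549214069215, 0.1398699257125857], [0.39404591688538254, 0.4088648723513949]] 0.27934174328086236 0.1972798322937763 [np.float64(-76.1065362660207), np.float64(-165.61950319690678)]
handle [0.5171 0.3074] [(np.float64(0.10598675932130089), np.float64(-80.77411602044198)), (np.float64(0.008815057111793265), np.float64(-170.01596131715223))]
top yel 200.0 [ 0.5264 -0.2262]
top yel 196.5 [ 0.4488 -0.3396]
top red 17.0 [ 0.445  -0.2487]
top red0 12.5 [ 0.5162 -0.3612]
top dot 11.5 [ 0.5229 -0.3588]
top dot 9.5 [ 0.4379 -0.2532]
top dot 9.5 [ 0.4495 -0.3408]
top dot 8.5 [ 0.527  -0.2256]
scene yel 151.5 [ 0.5214 -0.2268]
scene yel 151.0 [ 0.4446 -0.3424]
scene dot 28.5 [ 0.3963 -0.3604]
scene dot 10.5 [ 0.5239 -0.3596]
scene dot 8.5 [ 0.4499 -0.3399]
tray [ 0.665  -0.1218] [(np.float64(0.4986278361298127), np.float64(-91.91887354313602)), (np.float64(0.17282118557745516), np.float64(177.72989696027514))]
cap 50.0 [321.4    150.2633] [ 0.5749 -0.0528] [ 0.5921 -0.0505] ((321.4622802734375, 150.36793518066406), (10.851484298706055, 6.181224346160889), 74.05460357666016)
cap 46.5 [275.9068 121.3477] [0.6587 0.0698] [0.6832 0.0827] ((276.0, 121.5), (7.0, 8.0), 90.0)
cap 46.0 [342.5978 114.8152] [ 0.6708 -0.1137] [ 0.6963 -0.1166] ((342.5000305175781, 115.00003051757812), (7.77817440032959, 7.77817440032959), 45.0)
cap 42.0 [415.5952 112.3056] [ 0.6712 -0.3132] [ 0.6967 -0.3334] ((415.5, 112.5), (7.0, 7.0), 90.0)
label [315.0079 121.7857] [ 0.6725 -0.0347]
dark [318.3386 137.7655] ((317.83819580078125, 138.39703369140625), (14.41894245147705, 15.262603759765625), 85.60128784179688)
dark [312.5279 112.8362] ((312.6291809082031, 112.89324188232422), (7.420363903045654, 15.215494155883789), 77.00537872314453)
```

```bash
cat > go.py <<'E'
import sys
from h import *
# usage: go.py x y z yaw -> shift in tool axes and roll from the present pose (tool down)
x,y,z,w=map(float,sys.argv[1:5]); s=read_state(); p=s["ee_pos"]; a=s["tcp_rot"]
R=Ro.from_euler("xyz",a,degrees=True).as_matrix()
d=(np.array([x,y,z])-p)@R
r=-(w-a[2]+180)%360-180
print("travel",d.round(4),"roll",round(np.radians(r),3),"dist",np.linalg.norm(d).round(3),"at",p.round(4),"yaw",a[2].round(2),"t",round(s["clock"],1))
E
python3 - <<'E'
import station
print([n for n in dir(station) if n[0]!="_"], getattr(station,"grip_point_offset",None))
E
python3 go.py 0.517 0.307 0.219 99.5
```

```text
['PlanningError', 'finish_job', 'grip_point_offset', 'read_camera', 'read_state'] 0.0188
travel [ 5.841e-01 -6.921e-01 -1.000e-04] roll -1.44 dist 0.906 at [ 0.1609 -0.5257  0.2183] yaw 17.01 t 0.2
```

```bash
python3 -m creep '{"claw":[0.093,0.093,0.093,0.093,0.093,0.093,0.08,0.06],"travel":[[0.029,-0.034,0],[0.058,-0.069,0],[0.087,-0.103,0],[0.116,-0.137,0],[0.145,-0.172,0],[0.174,-0.206,0],[0.203,-0.24,0],[0.232,-0.275,0]],"roll":[0,0,0,0,0,0,0,0]}' 10
python3 -m creep '{"claw":[0.06,0.06,0.06,0.06,0.06,0.06,0.06,0.06],"travel":[[0.029,-0.034,0],[0.058,-0.069,0],[0.087,-0.103,0],[0.116,-0.137,0],[0.145,-0.172,0],[0.174,-0.206,0],[0.203,-0.24,0],[0.232,-0.275,0]],"roll":[-0.14,-0.28,-0.42,-0.56,-0.7,-0.84,-0.98,-1.12]}'
python3 go.py 0.517 0.307 0.219 99.5
```

```text
clock: 1.05
ee_pos: [0.3026, -0.1935, 0.2188]
tcp_rot: [180.0, -0.0, 17.0]
ft_force: [0.9, -0.4, -0.8]
grip_width: 0.876
grasp_force: 0.0
clock: 1.85
ee_pos: [0.4441, 0.1377, 0.2187]
tcp_rot: [180.0, 0.0, 81.5]
ft_force: [0.3, -0.8, -0.2]
grip_width: 0.645
grasp_force: 0.0
travel [ 0.1782  0.0472 -0.0003] roll -0.314 dist 0.184 at [0.4441 0.1377 0.2187] yaw 81.53 t 1.9
```

```bash
python3 -m creep '{"claw":[0.06,0.06,0.06,0.06,0.06,0.06],"travel":[[0.037,0.01,0],[0.074,0.02,0],[0.11,0.03,0],[0.147,0.04,0],[0.178,0.047,0],[0.178,0.047,0]],"roll":[-0.07,-0.14,-0.21,-0.28,-0.314,-0.314]}'
python3 - <<'E'
from h import *
w=Cam("wrist","pics/w1.png"); print(w.o,w.R)
for c in w.blobs((95,30,30),(125,160,150),150): print(cv2.minAreaRect(c))
E
```

```text
clock: 2.45
ee_pos: [0.5181, 0.3076, 0.2178]
tcp_rot: [180.0, -0.1, 99.4]
ft_force: [-0.1, -0.2, -0.2]
grip_width: 0.643
grasp_force: 0.0
[0.50819269 0.37313361 0.38443482] [[ 9.86652064e-01  1.58093221e-01  3.90414811e-02]
 [ 1.62842256e-01 -9.57400516e-01 -2.38467296e-01]
 [-3.21728945e-04  2.41641853e-01 -9.70365452e-01]]
```

View pics/w1.png

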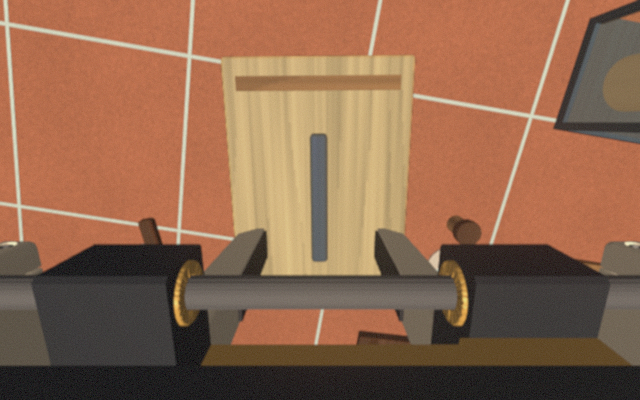

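Handle runs (319,134)–(319,262), straight and centred between the fingers; the plate's far edge is at v≈57.

```bash
python3 - <<'E'
from h import *
np.set_printoptions(precision=4,suppress=True)
w=Cam("wrist")
a,b=w.pt([[319,134],[319,262]],.131)[:,:2];d=b-a;print("handle",(a+b)/2,np.linalg.norm(d),np.degrees(np.arctan2(d[1],d[0])))
P=w.pt([[222,57],[414,57]],.1)[:,:2];d=P[1]-P[0];w_=np.degrees(np.arctan2(d[1],d[0]));print(P,np.linalg.norm(d),w_)
u=d/np.linalg.norm(d);y=np.array([-u[1],u[0]]);print("ctr",P.mean(0)-y*.118)
E
python3 go.py 0.517 0.307 0.107 99.5
```

```text
handle [0.5167 0.3074] 0.10905639047553106 -80.77388527758701
[[0.418  0.4091]
 [0.576  0.4348]] 0.1600369995470991 9.272413934465126
ctr [0.516  0.3055]
travel [0.0025 0.0005 0.1109] roll -0.005 dist 0.111 at [0.517  0.3046 0.2179] yaw 99.23 t 2.5
```

```bash
python3 -m creep '{"claw":[0.06,0.06,0.06,0.06,0.06,0.06],"travel":[[0.002,0,0.03],[0.002,0,0.06],[0.002,0,0.085],[0.002,0,0.1],[0.002,0,0.109],[0.002,0,0.11]],"roll":[0,0,0,0,0,0]}'
python3 -m creep '{"claw":[0,0,0,0,0,0,0,0],"travel":[[0,0,0],[0,0,0],[0,0,0],[0,0,0],[0,0,0],[0,0,0],[0,0,0],[0,0,0]],"roll":[0,0,0,0,0,0,0,0]}' 35
python3 -m creep '{"claw":[0,0,0,0,0,0,0,0],"travel":[[0,0,-0.005],[0,0,-0.012],[0,0,-0.02],[0,0,-0.03],[0,0,-0.045],[0,0,-0.06],[0,0,-0.075],[0,0,-0.08]],"roll":[0,0,0,0,0,0,0,0]}'
python3 go.py 0.43 0.03 0.188 90
```

```text
clock: 3.15
ee_pos: [0.5164, 0.3051, 0.1079]
tcp_rot: [-179.9, 0.0, 99.1]
ft_force: [-0.5, -0.2, 1.0]
grip_width: 0.646
grasp_force: 0.0
clock: 3.95
ee_pos: [0.5171, 0.3064, 0.1088]
tcp_rot: [180.0, -0.0, 99.2]
ft_force: [-0.8, 0.9, 1.9]
grip_width: 0.146
grasp_force: 35.0
clock: 4.75
ee_pos: [0.5182, 0.3068, 0.1913]
tcp_rot: [179.8, -0.0, 99.2]
ft_force: [0.3, 0.8, -4.5]
grip_width: 0.149
grasp_force: 35.0
travel [-0.2592 -0.1312  0.0026] roll 0.16 dist 0.291 at [0.5182 0.3068 0.1913] yaw 99.17 t 4.8
```

```bash
python3 -m creep '{"claw":[0,0,0,0,0,0,0,0],"travel":[[-0.032,-0.016,0],[-0.065,-0.033,0],[-0.1,-0.05,0],[-0.138,-0.07,0],[-0.176,-0.089,0],[-0.212,-0.107,0],[-0.24,-0.121,0],[-0.259,-0.131,0]],"roll":[0.02,0.04,0.06,0.08,0.1,0.12,0.14,0.16]}'
python3 -m creep '{"claw":[0,0,0,0,0,0,0,0],"travel":[[0,0,0.02],[0,0,0.05],[0,0,0.08],[0,0,0.11],[0,0,0.135],[0,0,0.15],[0,0,0.155],[0,0,0.158]],"roll":[0,0,0,0,0,0,0,0]}'
python3 go.py 0.43 0.03 0.028 90
```

```text
clock: 5.55
ee_pos: [0.4282, 0.028, 0.1889]
tcp_rot: [180.0, 0.0, 89.9]
ft_force: [-0.7, -0.0, -5.8]
grip_width: 0.146
grasp_force: 35.0
clock: 6.35
ee_pos: [0.429, 0.03, 0.0312]
tcp_rot: [-180.0, -0.0, 90.0]
ft_force: [-7.3, 5.0, 28.7]
grip_width: 0.147
grasp_force: 35.0
travel [-0.      0.001   0.0032] roll -0.0 dist 0.003 at [0.429  0.03   0.0312] yaw 90.0 t 6.3
```

```bash
python3 -m creep '{"claw":[0,0.03,0.06,0.06,0.06,0.06,0.06,0.06],"travel":[[0,0,-0.001],[0,0,-0.001],[0,0,-0.001],[0,0,-0.001],[0,0,-0.04],[0,0,-0.09],[0,0,-0.14],[0,0,-0.17]],"roll":[0,0,0,0,0,0,0,0]}'
python3 - <<'E'
from h import *
np.set_printoptions(precision=4,suppress=True)
t=Cam("top","pics/t2.png"); s=Cam("scene")
P={}
for n,cam,box in(("top",t,(360,155,445,215)),("scene",s,(215,220,305,295))):
  for c in cam.blobs((0,0,185),(110,70,255),6,box): print(n,cv2.contourArea(c),cen(c),cam.pt(cen(c),.048)[0,:2])
# tray rails: rims
E
python3 go.py 0.526 -0.226 0.2 90
```

```text
clock: 7.15
ee_pos: [0.4306, 0.0295, 0.2048]
tcp_rot: [179.7, 0.1, 90.0]
ft_force: [1.0, 0.3, -0.4]
grip_width: 0.638
grasp_force: 0.0
top 14.5 [392.2874 200.1609] [ 0.4374 -0.254 ]
top 14.5 [427.0575 170.0575] [ 0.5228 -0.3589]
top 13.0 [381.8846 170.0769] [ 0.5268 -0.2267]
top 12.0 [421.6528 195.1389] [ 0.4496 -0.3403]
scene 74.5 [273.8859 274.0559] [ 0.5826 -0.2964]
scene 47.0 [219.773  236.8688] [ 0.3956 -0.3548]
scene 21.5 [273.0775 231.2481] [ 0.4633 -0.2271]
scene 18.5 [219.2793 287.5586] [ 0.5377 -0.4266]
scene 18.5 [240.4414 270.045 ] [ 0.5228 -0.3596]
scene 18.0 [234.1389 247.8519] [ 0.4512 -0.3402]
scene 17.0 [285.5882 246.9118] [ 0.5281 -0.2273]
scene 16.5 [259.6566 230.1111] [ 0.4384 -0.255 ]
travel [-0.2552  0.0936  0.0071] roll 0.0 dist 0.272 at [0.4323 0.0292 0.2056] yaw 90.01 t 7.2
```

View pics/t2.png

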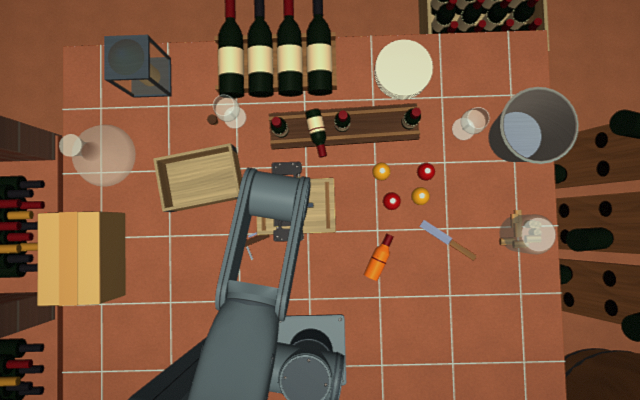

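Box is open, and the lid lies flat ahead at about (296,206). All cheeses stand where they were. Next comes cheese A.

```bash
python3 -m creep '{"claw":[0.066,0.066,0.066,0.066,0.066,0.066,0.066,0.066],"travel":[[-0.032,0.012,0],[-0.064,0.024,0],[-0.096,0.036,0],[-0.128,0.048,0],[-0.16,0.06,0],[-0.192,0.072,0],[-0.224,0.084,0],[-0.256,0.096,0]],"roll":[0.14,0.28,0.42,0.56,0.7,0.84,0.98,1.12]}' 10
python3 -m creep '{"claw":[0.066,0.066,0.066,0.066,0.066],"travel":[[0,0,0.04],[0,0,0.08],[0,0,0.1],[0,0,0.1],[0,0,0.1]],"roll":[0.14,0.28,0.29,0.29,0.29]}'
for i in 1 2 3; do python3 go.py 0.527 -0.227 0.005 9.25; done
```

```text
clock: 8.05
ee_pos: [0.525, -0.2273, 0.1992]
tcp_rot: [-179.9, 0.0, 25.5]
ft_force: [0.4, -0.4, 0.1]
grip_width: 0.71
grasp_force: 0.0
clock: 8.55
ee_pos: [0.5249, -0.226, 0.1002]
tcp_rot: [-179.9, 0.1, 9.3]
ft_force: [-1.1, -0.0, 0.1]
grip_width: 0.708
grasp_force: 0.0
travel [0.002  0.0014 0.0952] roll 0.0 dist 0.095 at [ 0.5249 -0.226   0.1002] yaw 9.25 t 8.6
travel [0.002  0.0014 0.0952] roll 0.0 dist 0.095 at [ 0.5249 -0.226   0.1002] yaw 9.25 t 8.6
travel [0.002  0.0014 0.0952] roll 0.0 dist 0.095 at [ 0.5249 -0.226   0.1002] yaw 9.25 t 8.6
```

```bash
python3 -m creep '{"claw":[0.066,0.066,0.066,0.066,0,0,0,0],"travel":[[0.001,0.001,0.04],[0.001,0.001,0.075],[0.001,0.001,0.09],[0.001,0.001,0.094],[0.001,0.001,0.094],[0.001,0.001,0.094],[0.001,0.001,0.094],[0.001,0.001,0.094]],"roll":[0,0,0,0,0,0,0,0]}' 12
python3 -m creep '{"claw":[0,0,0,0,0,0],"travel":[[0,0,-0.01],[0,0,-0.03],[0,0,-0.06],[0,0,-0.1],[0,0,-0.14],[0,0,-0.165]],"roll":[0,0,0,0,0,0]}'
python3 - <<'E'
import numpy as np
a=np.radians(9.25);c=np.array([.5167,.3072]);X=np.array([np.cos(a),np.sin(a)]);Y=np.array([-X[1],X[0]])
for i in(33,-33):
  for j in(50,-50): print(i,j,(c+X*i/1e3+Y*j/1e3).round(4))
E
python3 go.py 0.4760 0.3513 0.17 9.25;python3 go.py 0.5412 0.3619 0.17 9.25
```

```text
clock: 9.35
ee_pos: [0.5275, -0.2277, 0.0084]
tcp_rot: [179.9, -0.2, 9.2]
ft_force: [0.4, 1.1, 5.3]
grip_width: 0.569
grasp_force: 12.0
clock: 9.95
ee_pos: [0.5269, -0.2275, 0.1756]
tcp_rot: [179.8, -0.2, 9.2]
ft_force: [0.3, -0.8, -1.1]
grip_width: 0.571
grasp_force: 12.0
33 50 [0.5412 0.3619]
33 -50 [0.5573 0.2632]
-33 50 [0.4761 0.3512]
-33 -50 [0.4922 0.2525]
travel [ 0.0424 -0.5795  0.0041] roll -0.001 dist 0.581 at [ 0.5269 -0.2275  0.1756] yaw 9.22 t 9.9
travel [ 0.1085 -0.5795  0.0043] roll -0.001 dist 0.59 at [ 0.5269 -0.2275  0.1756] yaw 9.22 t 9.9
```

```bash
python3 -m creep '{"claw":[0,0,0,0,0,0,0,0],"travel":[[0.005,-0.03,0],[0.012,-0.066,0],[0.019,-0.104,0],[0.026,-0.142,0],[0.033,-0.18,0],[0.04,-0.218,0],[0.047,-0.256,0],[0.054,-0.294,0]],"roll":[0,0,0,0,0,0,0,0]}'
python3 -m creep '{"claw":[0,0,0,0,0,0,0,0],"travel":[[0.007,-0.038,0],[0.014,-0.076,0],[0.021,-0.114,0],[0.028,-0.152,0],[0.035,-0.19,0],[0.044,-0.236,0],[0.052,-0.272,0],[0.0545,-0.286,0]],"roll":[0,0,0,0,0,0,0,0]}'
python3 go.py 0.5412 0.3619 0.015 9.25
```

```text
clock: 10.75
ee_pos: [0.532, 0.0733, 0.1723]
tcp_rot: [180.0, -0.0, 9.2]
ft_force: [0.0, -0.0, 0.0]
grip_width: 0.57
grasp_force: 12.0
clock: 11.55
ee_pos: [0.5397, 0.3661, 0.172]
tcp_rot: [-179.9, -0.0, 9.4]
ft_force: [0.5, 0.4, -1.8]
grip_width: 0.569
grasp_force: 12.0
travel [0.0008 0.0046 0.1569] roll 0.002 dist 0.157 at [0.5397 0.3661 0.172 ] yaw 9.38 t 11.6
```

```bash
python3 -m creep '{"claw":[0,0,0,0,0,0,0,0],"travel":[[0.001,0.004,0.015],[0.001,0.004,0.04],[0.001,0.004,0.065],[0.001,0.004,0.09],[0.001,0.004,0.115],[0.001,0.004,0.135],[0.001,0.004,0.147],[0.001,0.004,0.153]],"roll":[0,0,0,0,0,0,0,0]}'
python3 -m creep '{"claw":[0,0,0],"travel":[[0,0,0.002],[0,0,0.003],[0,0,0.003]],"roll":[0,0,0]}'
```

```text
clock: 12.35
ee_pos: [0.5416, 0.3582, 0.0177]
tcp_rot: [180.0, 0.1, 9.2]
ft_force: [-0.2, -0.2, -1.4]
grip_width: 0.57
grasp_force: 12.0
clock: 12.65
ee_pos: [0.5428, 0.3593, 0.0167]
tcp_rot: [-180.0, -0.1, 9.2]
ft_force: [-0.4, -0.0, -1.1]
grip_width: 0.571
grasp_force: 12.0
```

```bash
python3 -m creep '{"claw":[0,0],"travel":[[0,0,0.001],[0,0,0.001]],"roll":[0,0]}'
python3 -m creep '{"claw":[0.06,0.062,0.062,0.062,0.062,0.062,0.062,0.062],"travel":[[0,0,0],[0,0,0],[0,0,-0.005],[0,0,-0.03],[0,0,-0.06],[0,0,-0.1],[0,0,-0.13],[0,0,-0.155]],"roll":[0,0,0,0,0,0,0,0]}'
python3 - <<'E'
from h import *
t=Cam("top"); s=Cam("scene")
for n,cam,box in(("top",t,(360,155,445,215)),("scene",s,(225,225,275,295))):
  for c in cam.blobs((0,0,185),(110,70,255),6,box): print(n,cv2.contourArea(c),cam.pt(cen(c),.048)[0,:2].round(4))
for c in t.blobs((18,150,120),(28,255,255),60,(150,140,250,215)):print(t.pt(cen(c),.035)[0,:2])
E
python3 go.py 0.438 -0.2545 0.17 9.25
```

```text
clock: 12.85
ee_pos: [0.5429, 0.3594, 0.0165]
tcp_rot: [-180.0, -0.1, 9.2]
ft_force: [-1.5, -1.4, 4.7]
grip_width: 0.567
grasp_force: 12.0
clock: 13.65
ee_pos: [0.5427, 0.3594, 0.1724]
tcp_rot: [-180.0, -0.1, 9.2]
ft_force: [0.2, -0.3, 0.4]
grip_width: 0.667
grasp_force: 0.0
top 14.5 [ 0.4374 -0.254 ]
top 14.5 [ 0.5228 -0.3589]
top 12.0 [ 0.4496 -0.3403]
scene 36.5 [ 0.5805 -0.3476]
scene 18.5 [ 0.5228 -0.3596]
scene 18.0 [ 0.4512 -0.3402]
scene 16.5 [ 0.4384 -0.255 ]
scene 7.5 [ 0.4526 -0.2271]
[0.53232266 0.35492297]
travel [-0.2036  0.5897  0.0017] roll -0.0 dist 0.624 at [0.5444 0.3602 0.1747] yaw 9.22 t 13.8
```

```bash
python3 -m creep '{"claw":[0.066,0.066,0.066,0.066,0.066,0.066,0.066,0.066],"travel":[[-0.012,0.035,0],[-0.025,0.074,0],[-0.038,0.111,0],[-0.051,0.148,0],[-0.064,0.185,0],[-0.077,0.222,0],[-0.09,0.259,0],[-0.103,0.296,0]],"roll":[0,0,0,0,0,0,0,0]}'
python3 -m creep '{"claw":[0.066,0.066,0.066,0.066,0.066,0.066,0.066,0.066],"travel":[[-0.013,0.037,0],[-0.026,0.074,0],[-0.039,0.111,0],[-0.052,0.148,0],[-0.065,0.185,0],[-0.077,0.222,0],[-0.09,0.259,0],[-0.1,0.294,0]],"roll":[0,0,0,0,0,0,0,0]}'
python3 -m creep '{"claw":[0.066,0.066,0.066],"travel":[[0,0,0.03],[0,0,0.05],[0,0,0.05]],"roll":[0,0,0]}'
python3 go.py 0.438 -0.2545 0.007 9.25
```

```text
clock: 14.55
ee_pos: [0.4867, 0.0491, 0.1687]
tcp_rot: [-180.0, 0.1, 9.2]
ft_force: [0.6, -0.0, 0.4]
grip_width: 0.71
grasp_force: 0.0
clock: 15.35
ee_pos: [0.4351, -0.2571, 0.1687]
tcp_rot: [-179.9, 0.1, 9.2]
ft_force: [0.2, 0.3, -0.7]
grip_width: 0.707
grasp_force: 0.0
clock: 15.65
ee_pos: [0.4338, -0.2543, 0.1162]
tcp_rot: [-179.7, 0.3, 9.2]
ft_force: [-0.2, -0.1, 0.5]
grip_width: 0.708
grasp_force: 0.0
travel [0.0046 0.0015 0.1091] roll -0.002 dist 0.109 at [ 0.4338 -0.2543  0.1162] yaw 9.15 t 15.7
```

```bash
python3 -m creep '{"claw":[0.066,0.066,0.066,0.066,0,0,0,0],"travel":[[0.003,0,0.04],[0.003,0,0.08],[0.003,0,0.105],[0.003,0,0.113],[0.003,0,0.113],[0.003,0,0.113],[0.003,0,0.113],[0.003,0,0.113]],"roll":[0,0,0,0,0,0,0,0]}' 12
python3 -m creep '{"claw":[0,0,0,0,0,0],"travel":[[0,0,-0.01],[0,0,-0.03],[0,0,-0.06],[0,0,-0.1],[0,0,-0.14],[0,0,-0.165]],"roll":[0,0,0,0,0,0]}'
python3 go.py 0.4761 0.3512 0.17 9.25
```

```text
clock: 16.45
ee_pos: [0.44, -0.256, 0.008]
tcp_rot: [179.9, -0.1, 9.2]
ft_force: [-0.1, -0.5, 1.7]
grip_width: 0.565
grasp_force: 12.0
clock: 17.05
ee_pos: [0.44, -0.256, 0.1759]
tcp_rot: [179.8, -0.2, 9.2]
ft_force: [0.3, -0.1, -1.6]
grip_width: 0.568
grasp_force: 12.0
travel [ 0.1329 -0.5936  0.004 ] roll -0.001 dist 0.608 at [ 0.44   -0.256   0.1759] yaw 9.22 t 17.1
```

```bash
python3 -m creep '{"claw":[0,0,0,0,0,0,0,0],"travel":[[0.008,-0.034,0],[0.016,-0.072,0],[0.024,-0.11,0],[0.032,-0.148,0],[0.041,-0.186,0],[0.05,-0.224,0],[0.058,-0.262,0],[0.067,-0.3,0]],"roll":[0,0,0,0,0,0,0,0]}'
python3 -m creep '{"claw":[0,0,0,0,0,0,0,0],"travel":[[0.008,-0.038,0],[0.016,-0.076,0],[0.024,-0.114,0],[0.032,-0.152,0],[0.041,-0.19,0],[0.05,-0.236,0],[0.062,-0.28,0],[0.066,-0.294,0]],"roll":[0,0,0,0,0,0,0,0]}'
python3 -m creep '{"claw":[0,0,0],"travel":[[0,0,0.02],[0,0,0.05],[0,0,0.05]],"roll":[0,0,0]}'
python3 go.py 0.4761 0.3512 0.015 9.25
```

```text
clock: 17.85
ee_pos: [0.457, 0.0531, 0.1728]
tcp_rot: [180.0, -0.1, 9.2]
ft_force: [0.9, 0.6, -1.4]
grip_width: 0.564
grasp_force: 12.0
clock: 18.65
ee_pos: [0.475, 0.3563, 0.1727]
tcp_rot: [-179.9, -0.1, 9.4]
ft_force: [-0.3, 1.3, -2.0]
grip_width: 0.571
grasp_force: 12.0
clock: 18.95
ee_pos: [0.4725, 0.3506, 0.1185]
tcp_rot: [179.9, 0.4, 9.2]
ft_force: [-1.4, -0.3, -1.4]
grip_width: 0.569
grasp_force: 12.0
travel [ 0.0044 -0.0003  0.1035] roll -0.0 dist 0.104 at [0.4725 0.3506 0.1185] yaw 9.22 t 18.9
```

```bash
python3 -m creep '{"claw":[0,0,0,0,0,0,0,0],"travel":[[0.002,0,0.02],[0.002,0,0.045],[0.002,0,0.07],[0.002,0,0.09],[0.002,0,0.1],[0.002,0,0.104],[0.002,0,0.106],[0.002,0,0.107]],"roll":[0,0,0,0,0,0,0,0]}'
python3 -m creep '{"claw":[0.06,0.062,0.062,0.062,0.062,0.062,0.062,0.062],"travel":[[0,0,0],[0,0,0],[0,0,-0.005],[0,0,-0.03],[0,0,-0.06],[0,0,-0.1],[0,0,-0.13],[0,0,-0.155]],"roll":[0,0,0,0,0,0,0,0]}'
python3 - <<'E'
from h import *
t=Cam("top"); s=Cam("scene")
for n,cam,box in(("top",t,(360,155,445,215)),("scene",s,(225,225,275,295))):
  for c in cam.blobs((0,0,185),(110,70,255),6,box): print(n,cv2.contourArea(c),cam.pt(cen(c),.048)[0,:2].round(4))
E
python3 go.py 0.450 -0.340 0.17 9.25
```

```text
clock: 19.75
ee_pos: [0.4782, 0.3529, 0.0159]
tcp_rot: [-180.0, -0.1, 9.2]
ft_force: [-1.1, -1.3, 5.5]
grip_width: 0.567
grasp_force: 12.0
clock: 20.55
ee_pos: [0.4778, 0.3529, 0.1726]
tcp_rot: [-180.0, -0.2, 9.2]
ft_force: [0.7, -0.5, 0.2]
grip_width: 0.669
grasp_force: 0.0
top 14.5 [ 0.5228 -0.3589]
top 12.0 [ 0.4496 -0.3403]
scene 36.5 [ 0.5805 -0.3476]
scene 18.5 [ 0.5228 -0.3596]
scene 18.0 [ 0.4512 -0.3402]
scene 7.5 [ 0.4526 -0.2271]
travel [-0.1405  0.6801  0.0017] roll -0.0 dist 0.695 at [0.4796 0.3539 0.1746] yaw 9.23 t 20.6
```

```bash
python3 -m creep '{"claw":[0.066,0.066,0.066,0.066,0.066,0.066,0.066,0.066],"travel":[[-0.008,0.04,0],[-0.017,0.084,0],[-0.026,0.128,0],[-0.035,0.171,0],[-0.044,0.214,0],[-0.053,0.257,0],[-0.062,0.3,0],[-0.07,0.342,0]],"roll":[0,0,0,0,0,0,0,0]}'
python3 -m creep '{"claw":[0.066,0.066,0.066,0.066,0.066,0.066,0.066,0.066],"travel":[[-0.009,0.043,0],[-0.018,0.086,0],[-0.027,0.129,0],[-0.036,0.172,0],[-0.045,0.215,0],[-0.054,0.258,0],[-0.063,0.301,0],[-0.069,0.338,0]],"roll":[0,0,0,0,0,0,0,0]}'
python3 -m creep '{"claw":[0.066,0.066,0.066],"travel":[[0,0,0.03],[0,0,0.05],[0,0,0.05]],"roll":[0,0,0]}'
python3 go.py 0.450 -0.340 0.007 9.25
```

```text
clock: 21.45
ee_pos: [0.462, 0.0023, 0.169]
tcp_rot: [-180.0, 0.1, 9.2]
ft_force: [0.1, -0.8, -0.3]
grip_width: 0.71
grasp_force: 0.0
clock: 22.25
ee_pos: [0.448, -0.3428, 0.1687]
tcp_rot: [-179.9, 0.0, 9.2]
ft_force: [0.9, 0.2, -0.1]
grip_width: 0.71
grasp_force: 0.0
clock: 22.55
ee_pos: [0.4468, -0.3391, 0.1158]
tcp_rot: [-179.6, 0.2, 9.2]
ft_force: [-1.0, 1.1, -0.8]
grip_width: 0.711
grasp_force: 0.0
travel [0.0035 0.0021 0.1087] roll -0.002 dist 0.109 at [ 0.4468 -0.3391  0.1158] yaw 9.16 t 22.6
```

```bash
python3 -m creep '{"claw":[0.066,0.066,0.066,0.066,0,0,0,0],"travel":[[0.002,0,0.04],[0.002,0,0.08],[0.002,0,0.105],[0.002,0,0.113],[0.002,0,0.113],[0.002,0,0.113],[0.002,0,0.113],[0.002,0,0.113]],"roll":[0,0,0,0,0,0,0,0]}' 12
python3 -m creep '{"claw":[0,0,0,0,0,0],"travel":[[0,0,-0.01],[0,0,-0.03],[0,0,-0.06],[0,0,-0.1],[0,0,-0.14],[0,0,-0.165]],"roll":[0,0,0,0,0,0]}'
python3 go.py 0.4922 0.2525 0.17 9.25
```

```text
clock: 23.35
ee_pos: [0.4518, -0.3414, 0.0082]
tcp_rot: [179.9, -0.1, 9.2]
ft_force: [0.2, -0.0, 3.1]
grip_width: 0.568
grasp_force: 12.0
clock: 23.95
ee_pos: [0.4517, -0.3414, 0.1761]
tcp_rot: [179.8, -0.2, 9.2]
ft_force: [1.0, 0.4, -1.1]
grip_width: 0.565
grasp_force: 12.0
travel [ 0.1351 -0.5797  0.004 ] roll -0.001 dist 0.595 at [ 0.4517 -0.3414  0.1761] yaw 9.21 t 23.9
```

```bash
python3 -m creep '{"claw":[0,0,0,0,0,0,0,0],"travel":[[0.008,-0.034,0],[0.016,-0.07,0],[0.024,-0.107,0],[0.033,-0.144,0],[0.042,-0.181,0],[0.05,-0.218,0],[0.059,-0.255,0],[0.067,-0.292,0]],"roll":[0,0,0,0,0,0,0,0]}'
python3 -m creep '{"claw":[0,0,0,0,0,0,0,0],"travel":[[0.009,-0.037,0],[0.018,-0.074,0],[0.026,-0.111,0],[0.034,-0.148,0],[0.043,-0.187,0],[0.053,-0.23,0],[0.063,-0.272,0],[0.068,-0.288,0]],"roll":[0,0,0,0,0,0,0,0]}'
python3 -m creep '{"claw":[0,0,0],"travel":[[0,0,0.02],[0,0,0.05],[0,0,0.05]],"roll":[0,0,0]}'
python3 go.py 0.4922 0.2525 0.015 9.25
```

```text
clock: 24.75
ee_pos: [0.4703, -0.0401, 0.1728]
tcp_rot: [180.0, -0.1, 9.2]
ft_force: [0.5, -0.3, -1.1]
grip_width: 0.563
grasp_force: 12.0
clock: 25.55
ee_pos: [0.491, 0.257, 0.1727]
tcp_rot: [-179.9, -0.1, 9.4]
ft_force: [0.4, -0.1, -0.7]
grip_width: 0.566
grasp_force: 12.0
clock: 25.85
ee_pos: [0.4885, 0.2524, 0.1188]
tcp_rot: [179.9, 0.4, 9.2]
ft_force: [-0.5, -0.1, -1.7]
grip_width: 0.568
grasp_force: 12.0
travel [0.0044 0.0004 0.1037] roll -0.0 dist 0.104 at [0.4885 0.2524 0.1188] yaw 9.23 t 25.9
```

```bash
python3 -m creep '{"claw":[0,0,0,0,0,0,0,0],"travel":[[0.002,0,0.02],[0.002,0,0.045],[0.002,0,0.07],[0.002,0,0.09],[0.002,0,0.1],[0.002,0,0.104],[0.002,0,0.106],[0.002,0,0.107]],"roll":[0,0,0,0,0,0,0,0]}'
python3 -m creep '{"claw":[0.06,0.062,0.062,0.062,0.062,0.062,0.062,0.062],"travel":[[0,0,0],[0,0,0],[0,0,-0.005],[0,0,-0.03],[0,0,-0.06],[0,0,-0.1],[0,0,-0.13],[0,0,-0.155]],"roll":[0,0,0,0,0,0,0,0]}'
python3 - <<'E'
from h import *
t=Cam("top"); s=Cam("scene")
for n,cam,box in(("top",t,(360,155,445,215)),("scene",s,(225,225,275,295))):
  for c in cam.blobs((0,0,185),(110,70,255),6,box): print(n,cv2.contourArea(c),cam.pt(cen(c),.048)[0,:2].round(4))
E
python3 go.py 0.523 -0.359 0.17 9.25
```

```text
clock: 26.65
ee_pos: [0.4943, 0.2539, 0.0162]
tcp_rot: [180.0, -0.1, 9.2]
ft_force: [-2.5, -2.0, 9.1]
grip_width: 0.566
grasp_force: 12.0
clock: 27.45
ee_pos: [0.4938, 0.2541, 0.1725]
tcp_rot: [-180.0, -0.2, 9.2]
ft_force: [1.1, 0.7, -1.0]
grip_width: 0.665
grasp_force: 0.0
top 14.5 [ 0.5228 -0.3589]
scene 36.5 [ 0.5805 -0.3476]
scene 18.5 [ 0.5228 -0.3596]
scene 7.5 [ 0.4526 -0.2271]
travel [-0.0716  0.6102  0.0031] roll -0.0 dist 0.614 at [0.4958 0.2547 0.1743] yaw 9.23 t 27.6
```

```bash
python3 -m creep '{"claw":[0.066,0.066,0.066,0.066,0.066,0.066,0.066,0.066],"travel":[[-0.004,0.036,0],[-0.008,0.074,0],[-0.012,0.112,0],[-0.017,0.15,0],[-0.022,0.188,0],[-0.027,0.228,0],[-0.031,0.267,0],[-0.035,0.306,0]],"roll":[0,0,0,0,0,0,0,0]}'
python3 -m creep '{"claw":[0.066,0.066,0.066,0.066,0.066,0.066,0.066,0.066],"travel":[[-0.004,0.038,0],[-0.008,0.076,0],[-0.013,0.114,0],[-0.018,0.152,0],[-0.022,0.19,0],[-0.026,0.23,0],[-0.03,0.27,0],[-0.034,0.304,0]],"roll":[0,0,0,0,0,0,0,0]}'
python3 -m creep '{"claw":[0.066,0.066,0.066],"travel":[[0,0,0.03],[0,0,0.05],[0,0,0.05]],"roll":[0,0,0]}'
python3 go.py 0.523 -0.359 0.007 9.25
```

```text
clock: 28.35
ee_pos: [0.507, -0.0551, 0.1688]
tcp_rot: [-180.0, 0.1, 9.2]
ft_force: [0.6, 0.4, 0.2]
grip_width: 0.71
grasp_force: 0.0
clock: 29.15
ee_pos: [0.5223, -0.3611, 0.1684]
tcp_rot: [-179.9, 0.1, 9.2]
ft_force: [-0.2, -0.4, 0.2]
grip_width: 0.707
grasp_force: 0.0
clock: 29.45
ee_pos: [0.5205, -0.3576, 0.1151]
tcp_rot: [-179.6, 0.3, 9.2]
ft_force: [-0.3, 0.7, -0.9]
grip_width: 0.711
grasp_force: 0.0
travel [0.0028 0.0025 0.1081] roll -0.001 dist 0.108 at [ 0.5205 -0.3576  0.1151] yaw 9.17 t 29.4
```

```bash
python3 -m creep '{"claw":[0.066,0.066,0.066,0.066,0,0,0,0],"travel":[[0.001,0.001,0.04],[0.001,0.001,0.08],[0.001,0.001,0.105],[0.001,0.001,0.113],[0.001,0.001,0.113],[0.001,0.001,0.113],[0.001,0.001,0.113],[0.001,0.001,0.113]],"roll":[0,0,0,0,0,0,0,0]}' 12
python3 -m creep '{"claw":[0,0,0,0,0,0],"travel":[[0,0,-0.01],[0,0,-0.03],[0,0,-0.06],[0,0,-0.1],[0,0,-0.14],[0,0,-0.165]],"roll":[0,0,0,0,0,0]}'
python3 go.py 0.5573 0.2632 0.17 9.25
```

```text
clock: 30.25
ee_pos: [0.525, -0.3609, 0.0084]
tcp_rot: [179.9, -0.1, 9.2]
ft_force: [0.7, 1.2, 3.1]
grip_width: 0.567
grasp_force: 12.0
clock: 30.85
ee_pos: [0.5249, -0.3609, 0.1765]
tcp_rot: [179.8, -0.2, 9.2]
ft_force: [0.5, -0.8, -0.3]
grip_width: 0.567
grasp_force: 12.0
travel [ 0.1319 -0.6109  0.0043] roll -0.001 dist 0.625 at [ 0.5249 -0.3609  0.1765] yaw 9.21 t 30.9
```

```bash
python3 -m creep '{"claw":[0,0,0,0,0,0,0,0],"travel":[[0.008,-0.036,0],[0.016,-0.074,0],[0.024,-0.112,0],[0.032,-0.151,0],[0.041,-0.19,0],[0.049,-0.229,0],[0.057,-0.268,0],[0.065,-0.307,0]],"roll":[0,0,0,0,0,0,0,0]}'
python3 -m creep '{"claw":[0,0,0,0,0,0,0,0],"travel":[[0.008,-0.039,0],[0.016,-0.078,0],[0.024,-0.117,0],[0.033,-0.156,0],[0.042,-0.196,0],[0.052,-0.24,0],[0.062,-0.286,0],[0.067,-0.304,0]],"roll":[0,0,0,0,0,0,0,0]}'
python3 -m creep '{"claw":[0,0,0],"travel":[[0,0,0.02],[0,0,0.05],[0,0,0.05]],"roll":[0,0,0]}'
python3 go.py 0.5573 0.2632 0.015 9.25
```

```text
clock: 31.65
ee_pos: [0.5389, -0.0451, 0.1729]
tcp_rot: [180.0, -0.1, 9.2]
ft_force: [1.0, 0.9, -1.2]
grip_width: 0.569
grasp_force: 12.0
clock: 32.45
ee_pos: [0.5559, 0.2682, 0.1728]
tcp_rot: [-179.9, -0.1, 9.4]
ft_force: [0.4, -0.5, -0.6]
grip_width: 0.567
grasp_force: 12.0
clock: 32.75
ee_pos: [0.5536, 0.2632, 0.1184]
tcp_rot: [179.9, 0.4, 9.2]
ft_force: [-0.1, -0.1, -1.8]
grip_width: 0.57
grasp_force: 12.0
travel [0.0044 0.0004 0.1034] roll -0.0 dist 0.103 at [0.5536 0.2632 0.1184] yaw 9.23 t 32.8
```

```bash
python3 -m creep '{"claw":[0,0,0,0,0,0,0,0],"travel":[[0.002,0,0.02],[0.002,0,0.045],[0.002,0,0.07],[0.002,0,0.09],[0.002,0,0.1],[0.002,0,0.104],[0.002,0,0.106],[0.002,0,0.1065]],"roll":[0,0,0,0,0,0,0,0]}'
python3 -m creep '{"claw":[0.06,0.062,0.062,0.062,0.062,0.062,0.062,0.062],"travel":[[0,0,0],[0,0,0],[0,0,-0.005],[0,0,-0.03],[0,0,-0.06],[0,0,-0.1],[0,0,-0.14],[0,0,-0.175]],"roll":[0,0,0,0,0,0,0,0]}'
python3 go.py 0.43 0.03 0.19 90
python3 go.py 0.43 0.03 0.19 9.25
```

```text
clock: 33.55
ee_pos: [0.5594, 0.2645, 0.0165]
tcp_rot: [180.0, -0.1, 9.2]
ft_force: [0.3, -0.5, 1.1]
grip_width: 0.569
grasp_force: 12.0
clock: 34.35
ee_pos: [0.5587, 0.2646, 0.1931]
tcp_rot: [-180.0, -0.1, 9.2]
ft_force: [0.0, -0.3, 0.1]
grip_width: 0.662
grasp_force: 0.0
travel [-0.1646  0.211   0.0027] roll -1.41 dist 0.268 at [0.5587 0.2646 0.1931] yaw 9.22 t 34.4
travel [-0.1646  0.211   0.0027] roll -0.001 dist 0.268 at [0.5587 0.2646 0.1931] yaw 9.22 t 34.4
```

```bash
python3 -m creep '{"claw":[0.06,0.06,0.06,0.06,0.06,0.06,0.06,0.06],"travel":[[-0.02,0.026,0],[-0.04,0.052,0],[-0.062,0.079,0],[-0.083,0.106,0],[-0.104,0.133,0],[-0.125,0.16,0],[-0.146,0.187,0],[-0.165,0.211,0]],"roll":[-0.14,-0.28,-0.42,-0.56,-0.7,-0.84,-0.98,-1.12]}'
python3 -m creep '{"claw":[0.06,0.06,0.06,0.06],"travel":[[0,0,0],[0,0,0],[0,0,0],[0,0,0]],"roll":[-0.14,-0.28,-0.29,-0.29]}'
python3 - <<'E'
from h import *
np.set_printoptions(precision=4,suppress=True)
w=Cam("wrist")
for c in w.blobs((95,30,50),(125,160,150),150,(280,100,360,265)): print(cv2.contourArea(c),cv2.minAreaRect(c),w.pt(cv2.boxPoints(cv2.minAreaRect(c)),.051)[:,:2])
t=Cam("top")
a=np.vstack([cv2.resize(t.im[140:260,140:400],None,fx=3,fy=3)[:240*2],]) 
b=cv2.resize(w.im,(480,300))
pic=np.zeros((600,780,3),np.uint8);pic[:360]=a[:360];pic[360:,:384]=cv2.resize(w.im,(384,240));cv2.imwrite("pics/b.png",pic[...,::-1])
E
python3 go.py 0.43 0.03 0.028 90
```

```text
clock: 35.15
ee_pos: [0.4286, 0.0287, 0.1908]
tcp_rot: [179.9, 0.0, 73.7]
ft_force: [0.9, -1.1, 0.5]
grip_width: 0.644
grasp_force: 0.0
clock: 35.55
ee_pos: [0.4295, 0.0298, 0.1906]
tcp_rot: [180.0, 0.0, 89.8]
ft_force: [0.4, -0.4, 0.1]
grip_width: 0.647
grasp_force: 0.0
travel [0.     0.0005 0.1623] roll -0.002 dist 0.162 at [0.4294 0.03   0.1903] yaw 89.87 t 35.6
```

View pics/b.png

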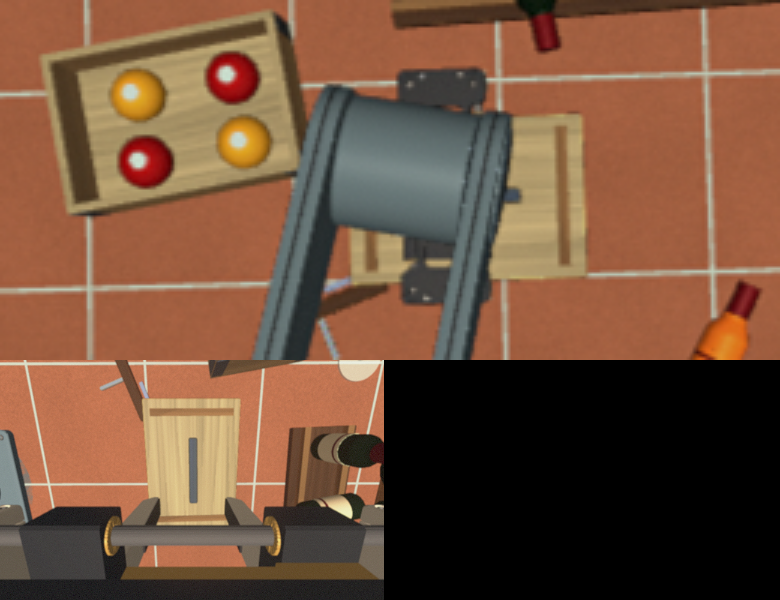

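All four cheeses sit in the box, and the lid is aligned under the gripper as left.

```bash
python3 -m creep '{"claw":[0.06,0.06,0.06,0.06,0.06,0.06],"travel":[[0,0,0.04],[0,0,0.08],[0,0,0.12],[0,0,0.15],[0,0,0.159],[0,0,0.16]],"roll":[0,0,0,0,0,0]}'
python3 -m creep '{"claw":[0,0,0,0,0,0,0],"travel":[[0,0,0],[0,0,0],[0,0,0],[0,0,0],[0,0,0],[0,0,0],[0,0,0]],"roll":[0,0,0,0,0,0,0]}' 35
python3 -m creep '{"claw":[0,0,0,0,0,0,0,0],"travel":[[0,0,-0.005],[0,0,-0.02],[0,0,-0.05],[0,0,-0.09],[0,0,-0.13],[0,0,-0.155],[0,0,-0.16],[0,0,-0.16]],"roll":[0,0,0,0,0,0,0,0]}'
python3 go.py 0.517 0.3068 0.189 99.2
```

```text
clock: 36.25
ee_pos: [0.4287, 0.0301, 0.0294]
tcp_rot: [-179.8, -0.0, 90.0]
ft_force: [0.6, 0.4, 0.0]
grip_width: 0.646
grasp_force: 0.0
clock: 36.95
ee_pos: [0.4299, 0.0295, 0.0305]
tcp_rot: [179.9, 0.0, 90.0]
ft_force: [0.3, -2.1, 2.9]
grip_width: 0.144
grasp_force: 35.0
clock: 37.75
ee_pos: [0.4291, 0.0299, 0.1899]
tcp_rot: [180.0, -0.0, 90.0]
ft_force: [0.3, -0.5, -5.2]
grip_width: 0.149
grasp_force: 35.0
travel [0.2769 0.0879 0.001 ] roll -0.161 dist 0.291 at [0.4291 0.0299 0.1899] yaw 90.0 t 37.8
```

```bash
python3 -m creep '{"claw":[0,0,0,0,0,0,0,0],"travel":[[0.03,0.009,0],[0.07,0.022,0],[0.11,0.035,0],[0.15,0.048,0],[0.19,0.06,0],[0.23,0.073,0],[0.263,0.083,0],[0.277,0.088,0]],"roll":[-0.02,-0.04,-0.06,-0.08,-0.1,-0.12,-0.14,-0.161]}'
python3 -m creep '{"claw":[0,0,0],"travel":[[0,0,0.02],[0,0,0.05],[0,0,0.05]],"roll":[0,0,0]}'
python3 - <<'E'
from h import *
w=Cam("wrist","pics/w3.png")
E
python3 go.py 0.517 0.3068 0.109 99.2;python3 go.py 0.517 0.3068 0.109 99.2
```

```text
clock: 38.55
ee_pos: [0.5162, 0.3093, 0.1864]
tcp_rot: [-179.7, 0.0, 99.4]
ft_force: [-0.2, -0.2, -4.0]
grip_width: 0.147
grasp_force: 35.0
clock: 38.85
ee_pos: [0.5129, 0.3047, 0.1336]
tcp_rot: [-179.3, 0.2, 99.2]
ft_force: [-1.6, -1.3, -4.8]
grip_width: 0.147
grasp_force: 35.0
travel [0.0012 0.003  0.0272] roll 0.0 dist 0.027 at [0.5144 0.3052 0.1362] yaw 99.22 t 38.9
travel [0.0012 0.003  0.0272] roll 0.0 dist 0.027 at [0.5144 0.3052 0.1362] yaw 99.22 t 38.9
```

View pics/w3.png

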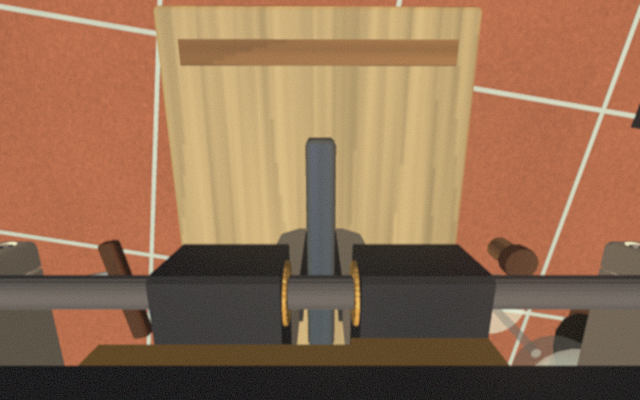

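The lid is square in the gripper over the box. Now I lower it slowly.

```bash
python3 -m creep '{"claw":[0,0,0,0,0,0,0,0],"travel":[[0,0,0],[0,0,0.006],[0,0,0.012],[0,0,0.017],[0,0,0.021],[0,0,0.024],[0,0,0.026],[0,0,0.028]],"roll":[0,0,0,0,0,0,0,0]}'
python3 -m creep '{"claw":[0,0],"travel":[[0,0,0.001],[0,0,0.001]],"roll":[0,0]}'
```

```text
clock: 39.7
ee_pos: [0.5175, 0.3068, 0.1121]
tcp_rot: [180.0, -0.0, 99.2]
ft_force: [0.5, 0.3, -4.1]
grip_width: 0.145
grasp_force: 35.0
clock: 39.9
ee_pos: [0.5174, 0.3068, 0.1111]
tcp_rot: [-180.0, 0.0, 99.2]
ft_force: [-0.3, -0.4, -4.2]
grip_width: 0.149
grasp_force: 35.0
```

```bash
python3 -m creep '{"claw":[0,0,0],"travel":[[0,0,0.001],[0,0,0.002],[0,0,0.002]],"roll":[0,0,0]}'
python3 -m creep '{"claw":[0,0.03,0.06,0.06,0.06,0.06,0.06,0.06],"travel":[[0,0,0],[0,0,0],[0,0,0],[0,0,0],[0,0,-0.03],[0,0,-0.07],[0,0,-0.09],[0,0,-0.11]],"roll":[0,0,0,0,0,0,0,0]}'
python3 - <<'E'
from h import *
np.set_printoptions(precision=4,suppress=True)
w=Cam("wrist","pics/w4.png")
m=w.blobs((10,50,90),(28,160,255),3000,(100,0,520,245))
print([cv2.contourArea(c) for c in m])
P=cv2.approxPolyDP(m[0],8,True)[:,0];print(P);print(w.pt(P.astype(float),.1)[:,:2])
E
```

```text
clock: 40.2
ee_pos: [0.5175, 0.3069, 0.1093]
tcp_rot: [180.0, -0.0, 99.2]
ft_force: [0.6, 0.0, -3.1]
grip_width: 0.148
grasp_force: 35.0
clock: 41.0
ee_pos: [0.5179, 0.3069, 0.2212]
tcp_rot: [179.9, -0.0, 99.2]
ft_force: [-0.8, -0.1, 0.9]
grip_width: 0.639
grasp_force: 0.0
[55194.0]
[[195   0]
 [192  54]
 [223  62]
 [191  59]
 [181 227]
 [236 238]
 [182 231]
 [180 244]
 [191 241]
 [183 232]
 [256 244]
 [264 230]
 [267 244]
 [312 244]
 [314 131]
 [327 134]
 [327 244]
 [374 244]
 [375 231]
 [384 244]
 [423 234]
 [421 244]
 [427 228]
 [443 244]
 [444 231]
 [434 241]
 [432 230]
 [444 227]
 [428 220]
 [438 226]
 [430 216]
 [444 213]
 [453 234]
 [452 218]
 [467 215]
 [448 200]
 [466 206]
 [450 187]
 [462 175]
 [482 196]
 [472 209]
 [466 197]
 [467 211]
 [481 205]
 [488 217]
 [479 199]
 [489 200]
 [476 191]
 [487 171]
 [471 177]
 [463 160]
 [474 144]
 [464 150]
 [459 140]
 [479 136]
 [458 139]
 [471 127]
 [449 135]
 [446 124]
 [454 129]
 [457 105]
 [480 122]
 [467 106]
 [505 112]
 [500 128]
 [519 115]
 [412  95]
 [519 111]
 [502 107]
 [519 105]
 [510  93]
 [497 107]
 [484  98]
 [492  84]
 [
[... 3105 characters left out ...]
7]
 [0.4686 0.4454]
 [0.4674 0.4361]
 [0.4692 0.447 ]
 [0.4591 0.4484]
 [0.4727 0.4521]
 [0.4609 0.4598]
 [0.4583 0.4483]
 [0.4432 0.4576]
 [0.4577 0.4467]
 [0.4325 0.4433]
 [0.4433 0.4421]
 [0.4338 0.4383]
 [0.4432 0.4283]
 [0.4315 0.4371]
 [0.4354 0.4309]
 [0.4238 0.4305]
 [0.4227 0.4425]
 [0.4137 0.4327]
 [0.4276 0.4433]
 [0.4174 0.4468]
 [0.4263 0.4475]
 [0.4241 0.4538]
 [0.4172 0.4393]
 [0.3962 0.4478]
 [0.3944 0.4257]
 [0.4065 0.4398]
 [0.4134 0.4258]
 [0.4238 0.4305]
 [0.4203 0.423 ]
 [0.4277 0.4327]
 [0.4414 0.4296]
 [0.4145 0.4229]
 [0.4138 0.411 ]
 [0.4223 0.4195]
 [0.4131 0.4093]
 [0.4135 0.4243]
 [0.4022 0.4316]
 [0.4093 0.4251]
 [0.4059 0.4152]
 [0.3948 0.4197]
 [0.398  0.4092]]
```

View pics/w4.png

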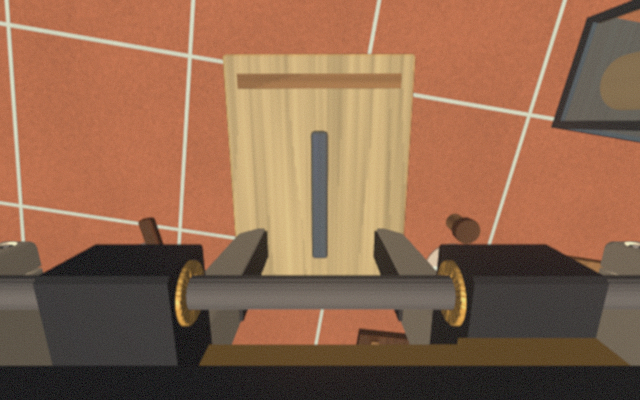

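The lid looks the same as at the start: handle (319,132)–(319,258), far edge at v=55 and parallel to the fingers. It appears fully down.

```bash
python3 - <<'E'
from h import *
np.set_printoptions(precision=4,suppress=True)
w=Cam("wrist")
a,b=w.pt([[319,131],[319,258]],.131)[:,:2];print("handle",(a+b)/2,np.linalg.norm(a-b))
P=w.pt([[224,55],[414,55]],.1)[:,:2];print(P,np.linalg.norm(P[1]-P[0]))
E
python3 go.py 0.56 -0.05 0.221 11
```

```text
handle [0.5191 0.3108] 0.11047082786746586
[[0.4206 0.414 ]
 [0.5805 0.4401]] 0.16206372653570966
travel [-0.3594 -0.017   0.0012] roll 1.54 dist 0.36 at [0.5192 0.3075 0.2228] yaw 99.22 t 41.1
```

```bash
python3 -m creep '{"claw":[0.06,0.06,0.06,0.06,0.06,0.06,0.06,0.06],"travel":[[-0.03,0,0],[-0.07,-0.003,0],[-0.115,-0.005,0],[-0.16,-0.008,0],[-0.205,-0.01,0],[-0.25,-0.012,0],[-0.295,-0.014,0],[-0.339,-0.016,0]],"roll":[0.14,0.28,0.42,0.56,0.7,0.84,0.98,1.12]}' 6
python3 -m creep '{"claw":[0.06,0.06,0.06,0.06,0.06,0.06],"travel":[[0,0.018,0],[0,0.018,0],[0,0.018,0],[0,0.018,0],[0,0.018,0],[0,0.018,0]],"roll":[0.14,0.28,0.42,0.42,0.42,0.42]}'
python3 - <<'E'
from h import *
np.set_printoptions(precision=4,suppress=True)
w=Cam("wrist","pics/w5.png");t=Cam("top","pics/t5.png")
print(read_state()["ee_pos"],w.o)
E
```

```text
clock: 41.9
ee_pos: [0.5554, -0.0322, 0.2179]
tcp_rot: [-179.9, 0.0, 34.7]
ft_force: [0.5, 0.4, 0.1]
grip_width: 0.646
grasp_force: 0.0
clock: 42.5
ee_pos: [0.5661, -0.0449, 0.2187]
tcp_rot: [-180.0, 0.0, 11.2]
ft_force: [0.7, -0.4, 1.2]
grip_width: 0.647
grasp_force: 0.0
[ 0.5662 -0.0448  0.219 ] [ 0.6323 -0.032   0.3853]
```

View pics/w5.png

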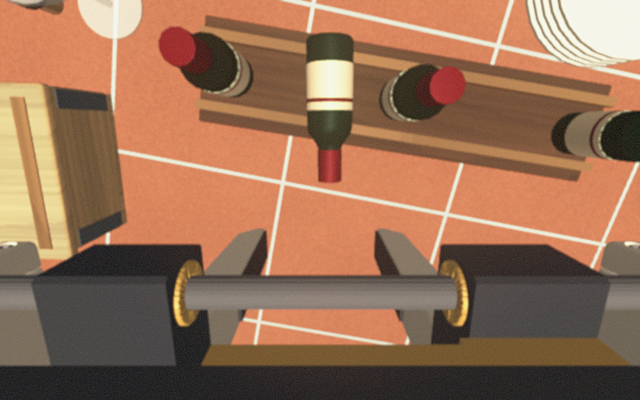

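The bottle lies vertical in the image, base at (330,34) and cap tip at (329,181). Board corners are about (206,16), (199,119), (578,180) and (610,87). Standing bases are near (222,75), (408,100) and beyond (560,130).

```bash
python3 - <<'E'
from h import *
np.set_printoptions(precision=4,suppress=True)
w=Cam("wrist")
P=w.pt([[206,16],[199,119],[578,180],[610,87]],.016)[:,:2];print(P,P.mean(0))
for i,j in((0,3),(1,2),(1,0),(2,3)): d=P[j]-P[i];print(np.linalg.norm(d),np.degrees(np.arctan2(d[1],d[0])))
print("tip",w.pt([329.5,181],.051),"base",w.pt([330,36],.051),"base top",w.pt([330,34],.074))
for c in w.blobs((165,120,60),(180,255,255),60,(310,140,350,185)): print("cap",cen(c),w.pt(cen(c),.06),cv2.boundingRect(c))
E
python3 go.py 0.59 -0.05 0.2 11
```

```text
[[ 0.7145  0.1064]
 [ 0.6081  0.103 ]
 [ 0.6246 -0.3459]
 [ 0.7301 -0.3403]] [ 0.6693 -0.1192]
0.44694923876319076 -87.99715045806305
0.4491597580552665 -87.8930556284161
0.10642239268877672 1.8365828689760777
0.10562302029246183 3.0340864985926186
tip [[ 0.5729 -0.0541  0.051 ]] base [[ 0.7124 -0.0262  0.051 ]] base top [[ 0.7085 -0.0262  0.074 ]]
travel [0.0224 0.0096 0.0191] roll 0.001 dist 0.031 at [ 0.5662 -0.0449  0.2191] yaw 11.08 t 42.6
```

```bash
python3 go.py 0.586 -0.051 0.032 11.3; python3 -m creep '{"claw":[0.05,0.05,0.05,0.05,0.05,0.05,0.05,0.05],"travel":[[0.01,0.005,0],[0.018,0.01,0.03],[0.018,0.01,0.07],[0.018,0.01,0.11],[0.018,0.01,0.145],[0.018,0.01,0.17],[0.018,0.01,0.183],[0.018,0.01,0.187]],"roll":[0,0,0,0,0,0,0,0]}'
python3 -m creep '{"claw":[0.05,0.05],"travel":[[0,0,0],[0,0,0]],"roll":[0,0]}'
python3 go.py 0.586 -0.051 0.032 11.3
python3 - <<'E'
from h import *
Cam("wrist","pics/w6.png")
E
```

```text
travel [0.0182 0.0098 0.1871] roll -0.004 dist 0.188 at [ 0.5662 -0.0449  0.2191] yaw 11.08 t 42.6
clock: 43.45
ee_pos: [0.5856, -0.0514, 0.0307]
tcp_rot: [-179.9, 0.1, 11.0]
ft_force: [0.4, 0.6, 0.2]
grip_width: 0.537
grasp_force: 0.0
clock: 43.65
ee_pos: [0.5872, -0.0519, 0.0336]
tcp_rot: [179.9, -0.1, 11.0]
ft_force: [-0.1, -0.4, -0.6]
grip_width: 0.538
grasp_force: 0.0
travel [-0.001  -0.0011  0.0016] roll -0.005 dist 0.002 at [ 0.5872 -0.0519  0.0336] yaw 11.0 t 43.6
```

View pics/w6.png

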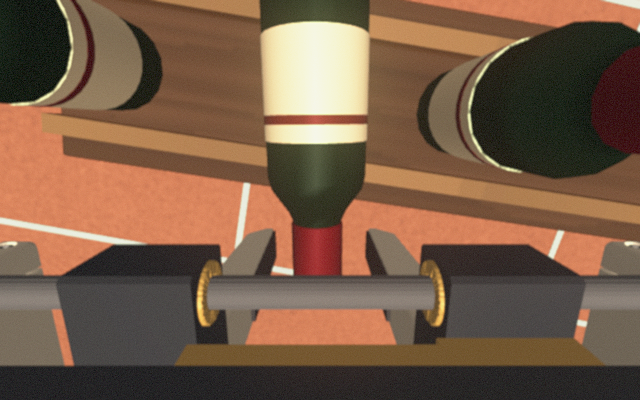

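The neck is centred between the fingers (cap at (318,250)). I close with a light grip and lift slowly so the bottle can pivot.

```bash
python3 -m creep '{"claw":[0,0,0,0,0],"travel":[[0,0,0],[0,0,0],[0,0,0],[0,0,0],[0,0,0]],"roll":[0,0,0,0,0]}' 6
python3 -m creep '{"claw":[0,0,0,0,0,0,0,0],"travel":[[0,0,-0.005],[0,0,-0.012],[0.001,0,-0.02],[0.002,0,-0.029],[0.004,0,-0.038],[0.006,0,-0.047],[0.008,0,-0.056],[0.01,0,-0.065]],"roll":[0,0,0,0,0,0,0,0]}'
python3 -m creep '{"claw":[0,0,0,0,0,0,0,0],"travel":[[0.003,0,-0.01],[0.006,0,-0.02],[0.009,0,-0.03],[0.012,0,-0.04],[0.015,0,-0.05],[0.018,0,-0.06],[0.02,0,-0.07],[0.02,0,-0.07]],"roll":[0,0,0,0,0,0,0,0]}'
python3 - <<'E'
from h import *
s=Cam("scene"); w=Cam("wrist")
p=np.hstack([cv2.resize(s.im[180:330,270:430],(400,375)),cv2.resize(w.im,(400,375))]);cv2.imwrite("pics/s7.png",p[...,::-1])
E
```

```text
clock: 44.2
ee_pos: [0.5859, -0.0515, 0.0324]
tcp_rot: [180.0, -0.0, 11.0]
ft_force: [0.4, 0.1, 1.0]
grip_width: 0.27
grasp_force: 6.0
clock: 45.0
ee_pos: [0.5958, -0.0496, 0.098]
tcp_rot: [180.0, -0.0, 11.0]
ft_force: [0.5, 0.3, -1.8]
grip_width: 0.264
grasp_force: 6.0
clock: 45.8
ee_pos: [0.6166, -0.046, 0.1691]
tcp_rot: [179.9, -0.2, 11.0]
ft_force: [0.7, -0.2, -2.6]
grip_width: 0.267
grasp_force: 6.0
```

View pics/s7.png

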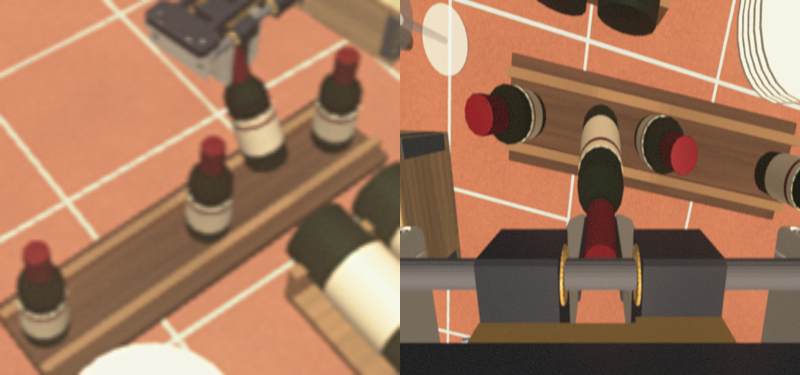

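```bash
cat > tilt.py <<'E'
from h import *
# tilt of the held bottle in the vertical plane through pivot along tool x, from scene camera
st=read_state();p=st["ee_pos"]+[0,0,.0188];a=np.radians(st["tcp_rot"][2]);u=np.array([np.cos(a),np.sin(a),0]);n=np.array([-u[1],u[0],0])
s=Cam("scene");q=s.px([p+[0,0,-.08],p])[0]
x,y=int(q[0]),int(q[1])
box=(x-40,y-40,x+40,y+40)
# label blob (cream) nearest
L=[c for c in s.blobs((18,20,120),(45,130,255),25,box)]
c=min(L,key=lambda c:np.hypot(*(cen(c)-s.px(p+[.03*u[0],.03*u[1],-.07])[0])))
d=s.R@np.linalg.inv(s.K)@np.append(cen(c),1);lam=n@(p-s.o)/(n@d)
P=s.o+lam*d-p; print("label rel",(P@u).round(4),P[2].round(4),"angle",np.degrees(np.arctan2(P@u,-P[2])).round(1),"pivot",p.round(4),cv2.contourArea(c))
E
python3 tilt.py
python3 - <<'E'
from h import *
st=read_state();p=st["ee_pos"]+[0,0,.0188];w=Cam("wrist")
d=w.R@np.linalg.inv(w.K)@np.array([326,112,1.]);d/=np.linalg.norm(d);o=w.o-p;b=o@d;D=b*b-o@o+.129**2
for lam in(-b-np.sqrt(D),-b+np.sqrt(D)): q=o+lam*d;print(q,np.degrees(np.arctan2(np.hypot(q[0],q[1]),-q[2]))-10.3)
E
```

```text
label rel 0.0462 -0.096 angle 25.7 pivot [ 0.6153 -0.0458  0.1861] 129.0
[0.06745772 0.01220006 0.10927769] 137.59913398752232
[ 0.07364315  0.00948679 -0.10548785] 24.84127447238897
```

The bottle hangs freely with about 25° tilt, base toward the tray. I'll set its lower edge on the lane floor and swing the neck up over it.

```bash
python3 go.py 0.618 -0.024 0.128 2
python3 -m creep '{"claw":[0,0,0,0,0,0],"travel":[[0.001,-0.004,0],[0.002,-0.01,0],[0.004,-0.016,0],[0.005,-0.021,0],[0.006,-0.021,0],[0.006,-0.021,0]],"roll":[0.03,0.07,0.11,0.15,0.157,0.157]}'
python3 -m creep '{"claw":[0,0,0,0,0,0],"travel":[[0,0,0.008],[0,0,0.018],[0,0,0.028],[0,0,0.036],[0,0,0.039],[0,0,0.039]],"roll":[0,0,0,0,0,0]}'
python3 go.py 0.618 -0.024 0.122 2; python3 tilt.py
```

```text
travel [ 0.0073 -0.0207  0.0386] roll 0.157 dist 0.044 at [ 0.6148 -0.0457  0.1666] yaw 10.99 t 46.0
clock: 46.6
ee_pos: [0.617, -0.0241, 0.1667]
tcp_rot: [-180.0, 0.0, 2.0]
ft_force: [-0.3, -0.1, -1.6]
grip_width: 0.27
grasp_force: 6.0
clock: 47.2
ee_pos: [0.6167, -0.024, 0.1272]
tcp_rot: [-180.0, 0.1, 2.0]
ft_force: [-0.3, -0.1, -1.6]
grip_width: 0.268
grasp_force: 6.0
travel [0.0013 0.0001 0.0052] roll -0.0 dist 0.005 at [ 0.6167 -0.024   0.1272] yaw 1.99 t 47.2
label rel 0.0458 -0.0941 angle 25.9 pivot [ 0.6167 -0.024   0.146 ] 120.5
```

```bash
python3 -m creep '{"claw":[0,0,0],"travel":[[0,0,0.002],[0,0,0.004],[0,0,0.004]],"roll":[0,0,0]}'
python3 -m creep '{"claw":[0,0],"travel":[[0,0,0.002],[0,0,0.002]],"roll":[0,0]}'
python3 -m creep '{"claw":[0,0],"travel":[[0,0,0.001],[0,0,0.001]],"roll":[0,0]}'
python3 tilt.py
```

```text
clock: 47.55
ee_pos: [0.6171, -0.024, 0.1241]
tcp_rot: [-180.0, 0.0, 2.0]
ft_force: [0.6, -0.5, -1.8]
grip_width: 0.269
grasp_force: 6.0
clock: 47.75
ee_pos: [0.6175, -0.0241, 0.1229]
tcp_rot: [180.0, -0.1, 2.0]
ft_force: [-1.2, -0.0, 2.1]
grip_width: 0.265
grasp_force: 6.0
clock: 47.95
ee_pos: [0.6178, -0.0242, 0.1226]
tcp_rot: [180.0, -0.1, 2.0]
ft_force: [-2.5, -0.1, 6.3]
grip_width: 0.266
grasp_force: 6.0
label rel 0.0442 -0.0967 angle 24.6 pivot [ 0.6178 -0.0242  0.1414] 119.5
```

```bash
python3 -m creep '{"claw":[0,0,0,0,0,0],"travel":[[0.005,0,-0.001],[0.01,0,-0.0015],[0.015,0,-0.002],[0.02,0,-0.003],[0.025,0,-0.0035],[0.028,0,-0.0035]],"roll":[0,0,0,0,0,0]}'
python3 tilt.py
python3 -m creep '{"claw":[0,0,0,0,0,0],"travel":[[0.005,0,0],[0.01,0,0],[0.015,0,0],[0.02,0,0.001],[0.024,0,0.001],[0.026,0,0.001]],"roll":[0,0,0,0,0,0]}'
python3 tilt.py
python3 - <<'E'
from h import *
s=Cam("scene"); w=Cam("wrist")
p=np.hstack([cv2.resize(s.im[180:330,270:430],(400,375)),cv2.resize(w.im,(400,375))]);cv2.imwrite("pics/s8.png",p[...,::-1])
E
```

```text
clock: 48.6
ee_pos: [0.646, -0.0232, 0.1253]
tcp_rot: [180.0, -0.1, 2.0]
ft_force: [-1.0, 0.2, 5.0]
grip_width: 0.267
grasp_force: 6.0
label rel 0.0245 -0.1089 angle 12.7 pivot [ 0.646  -0.0232  0.1441] 94.0
clock: 49.25
ee_pos: [0.6713, -0.0221, 0.123]
tcp_rot: [-180.0, 0.0, 2.0]
ft_force: [-0.9, 0.1, 1.0]
grip_width: 0.265
grasp_force: 6.0
label rel 0.0074 -0.112 angle 3.8 pivot [ 0.6713 -0.0221  0.1418] 49.5
```

View pics/s8.png

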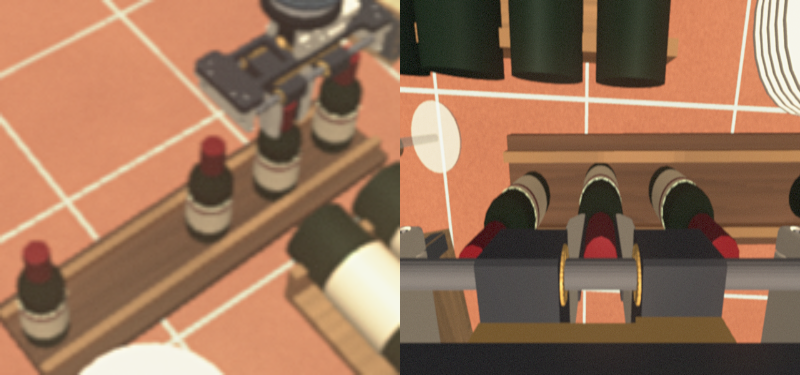

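Both views show the bottle essentially upright in the lane between its neighbours. I release it and retreat upward.

```bash
python3 -m creep '{"claw":[0.03,0.036,0.042,0.045,0.045,0.045,0.045,0.045],"travel":[[0.001,0,0],[0.001,0,0],[0.001,0,0],[0.001,0,-0.005],[0.001,0,-0.03],[0.001,0,-0.06],[0.001,0,-0.09],[0.001,0,-0.11]],"roll":[0,0,0,0,0,0,0,0]}'
python3 -m creep '{"claw":[0.045,0.045,0.045,0.045,0.045,0.045,0.045,0.045],"travel":[[-0.03,0,0],[-0.07,0,0],[-0.11,0,0],[-0.15,0,0],[-0.19,0,0],[-0.23,0,0],[-0.26,0,0],[-0.27,0,0]],"roll":[0,0,0,0,0,0,0,0]}'
python3 - <<'E'
from h import *
np.set_printoptions(precision=4,suppress=True)
t=Cam("top"); s=Cam("scene")
for c in t.blobs((165,120,60),(180,255,255),15,(262,98,428,162)): print("cap",cen(c),t.pt(cen(c),.156)[0,:2])
for c in s.blobs((165,120,60),(180,255,255),15,(270,180,430,320)): print("scap",cen(c),s.pt(cen(c),.146)[0,:2])
for c in t.blobs((95,30,40),(120,150,140),60,(165,160,225,195)):
    r=cv2.minAreaRect(c);print("handle",r[0],t.pt(r[0],.129)[0,:2],r[1])
a=cv2.resize(s.im[120:330,270:480],(400,400));b=cv2.resize(t.im[90:230,140:440],(400,187))
p=np.zeros((400,800,3),np.uint8);p[:,:400]=a;p[:187,400:]=b;cv2.imwrite("pics/s9.png",p[...,::-1])
E
```

```text
clock: 50.2
ee_pos: [0.6728, -0.0222, 0.2368]
tcp_rot: [180.0, -0.2, 2.0]
ft_force: [-0.1, -0.2, 0.7]
grip_width: 0.487
grasp_force: 0.0
clock: 51.0
ee_pos: [0.3999, -0.0312, 0.2342]
tcp_rot: [180.0, -0.0, 2.0]
ft_force: [0.3, 0.2, -0.4]
grip_width: 0.483
grasp_force: 0.0
cap [309.8638 115.4875] [ 0.6719 -0.0239]
cap [342.4493 114.7717] [ 0.6709 -0.1133]
cap [275.907  121.4264] [0.6585 0.0698]
cap [415.4875 112.0125] [ 0.672  -0.3129]
handle (193.30770874023438, 176.03848266601562) [0.5177 0.3076] (3.3339743614196777, 37.85041809082031)
```

View pics/s9.png

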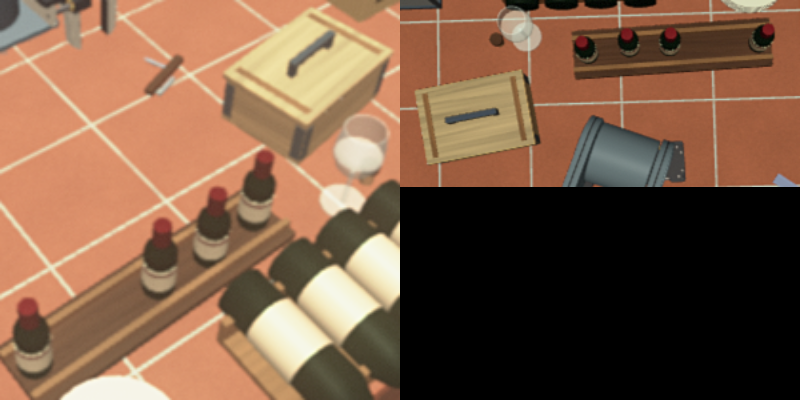

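The bottle stands in row with the others, the lid is flush and square, and the bystanders have not moved. I hand the job in.

```bash
python3 -c "
from station import *
print(finish_job())"
```

```text
the job is handed in; nothing more can be done
None
```

I handed the job in at about 51 s of robot time (the hand-in gave no verdict): all four cheeses are in the box, the lid is back on square and looks fully down, and the one toppled bottle stands in row in the lane.

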